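# Clear the jaw inserts out of their tilt-out nest into the lidded box

## Task

Empty the aluminium insert nest: open the insert box's lid, draw the locking pin out of the nest and park it lying in the two fork notches behind the nest. Press down the front end of each seated insert so that its rear end tips up, lift it out and lay it in the box together with the spare insert that lies loose on the bench; finally shut the box's lid, leaving the pin parked and the other things on the bench undisturbed.

Things in the scene. Friction and masses are not known exactly. Their poses are not given: they have to be found in the camera images.
- nest: fixed aluminium nest block 85 x 154 x 39 mm (x, y, z) with three pockets side by side in its top, at y = -50, 0 and +50 mm; origin on the bench under the middle of the centre insert, +x to the rear, z up. Body from x = -44 to +41 mm; rear wall x = 33 to 41 mm. Side walls of the pockets 39 mm high for x > -28 mm, 25 mm high in front of that
- pocket (a point): floor of the centre pocket (nest x = 0, y = 0, z = 19 mm); the others are 50 mm to either side. A pocket is 38 mm wide (1 mm play each side), with 1 mm behind the insert. Its ledge at z = 19 mm carries only x > -2.5 mm; in front of that it is hollowed to z = 4 mm, with an open front but for a low lip (x = -44 to -39.5 mm, top at z = 25 mm)
- press_spot (a point): top of the centre insert near its front end (nest x = -28, z = 39 mm). With the pin out, pressing an insert there (x -32 to -20 mm) 6 to 10 mm down with under 10 N tips it over the ledge's edge; it stays tilted about 0.5 rad, rear top edge about 14 mm above the nest's top near x = +14 mm, where it can be pinched across its 36 mm width and lifted
- forks (a point): where the parked pin's middle belongs (nest x = 48, y = 0, z = 26 mm). Two fork notches behind the rear wall at nest y = -50 and +50 mm, each 12 mm wide in y: open above, from x = 41 to 55 mm, floor at z = 22 mm; outer posts (x = 55 to 61 mm) end at z = 36 mm, the rear wall at 39 mm
- lock_pin: loose steel pin, 8 mm thick, 168 mm long, along its own y axis, black knob on its -y end, 0.06 kg; origin mid-shaft on the axis. Starts in the nest's 10 x 10 mm cross bore (nest x = -25, z = 10 to 20 mm) under the inserts' front ends, blocking their tipping; draws out along nest -y by 165 mm. Parked: in both forks, along nest y (within 25 mm), knob at the -y side
- pin_knob (a point): the middle of the pin's knob (16 mm in diameter, 30 mm long), on its axis, 99 mm from the pin's origin; 14 mm above the bench while the pin is in the bore; grip it from above
- insert0: steel jaw insert, block 64 x 36 x 20 mm (x, y, z), 0.16 kg, plain with two dark screw-hole marks on top; origin at the centre of its underside, z out of its top, x along its length to the nest's rear. Seated: top flush with the nest's top, underside at nest z = 19 mm. May be absent. Starts in the pocket at nest y = -50 mm
- insert1: steel jaw insert, block 64 x 36 x 20 mm (x, y, z), 0.16 kg, plain with two dark screw-hole marks on top; origin at the centre of its underside, z out of its top, x along its length to the nest's rear. Seated: top flush with the nest's top, underside at nest z = 19 mm. May be absent. Starts in the pocket at nest y = 0
- insert2: steel jaw insert, block 64 x 36 x 20 mm (x, y, z), 0.16 kg, plain with two dark screw-hole marks on top; origin at the centre of its underside, z out of its top, x along its length to the nest's rear. Seated: top flush with the nest's top, underside at nest z = 19 mm. May be absent. Starts in the pocket at nest y = +50 mm
- insert3: the spare insert, same 0.13 to 0.21 kg block (64 x 36 x 20 mm, origin at the centre of the underside, x along its length), lying loose on the bench to the right behind the nest; always present
- insert_box: fixed black open box 110 x 190 x 45 mm (x, y, z), walls and floor 4 mm thick, with a grey lid; origin at the centre of its underside, +x towards the hinge side (away from the robot)
- box_lid (a joint): angle of the box's lid: 0 shut, 1.9 rad fully open (upright at 1.57); hinged along the far top edge, box x = +55 mm, z = 45 mm; opens by lifting its near edge and stays where it is left (stiff hinge, about 2 N at the tab); starts shut or slightly ajar
- lid_tab (a point): the middle of the upright tab on the lid (14 mm in x, 12 mm in y, 28 mm tall above the 4 mm lid), 98 mm from the hinge line and 18 mm above the lid's underside; it can be pinched across its 12 mm from above and turns between the fingers as the lid swings; with the lid upright it points away from the robot
- lid_hinge (a point): the middle of the lid's hinge line
- roll: small roll of black tape 57 x 54 x 19 mm standing by, behind the nest; leave alone
- drift: brass drift rod 13 mm thick, 130 mm long, behind the nest; leave alone
- rubber_block: black rubber sanding block 42 x 70 x 30 mm behind the gap between nest and box; leave alone

How it is judged:
On the way, in this order (a step that is already met when the one before it is completed fails the run):
1. the pin lies parked in the two forks and the box's lid is open (x of lock_pin in the frame of nest between 0.041 and 0.055 m and y of lock_pin in the frame of nest between -0.025 and 0.025 m and z of lock_pin in the frame of nest between 0.02 and 0.032 m and angle between the y axis of lock_pin and the y axis of nest, either way round below 0.1 rad and value of joint box_lid above 1.2 rad), for 0.2 s.
2. all the inserts lie in the box (x of insert0 in the frame of insert_box between -0.052 and 0.052 m and y of insert0 in the frame of insert_box between -0.092 and 0.092 m and z of insert0 in the frame of insert_box between 0 and 0.045 m and x of insert1 in the frame of insert_box between -0.052 and 0.052 m and y of insert1 in the frame of insert_box between -0.092 and 0.092 m and z of insert1 in the frame of insert_box between 0 and 0.045 m and x of insert2 in the frame of insert_box between -0.052 and 0.052 m and y of insert2 in the frame of insert_box between -0.092 and 0.092 m and z of insert2 in the frame of insert_box between 0 and 0.045 m and x of insert3 in the frame of insert_box between -0.052 and 0.052 m and y of insert3 in the frame of insert_box between -0.092 and 0.092 m and z of insert3 in the frame of insert_box between 0 and 0.045 m), for 0.2 s.
At the end, for the whole second after the job is handed in: every insert present lies inside the box at rest, the lid is shut (within 0.06 rad), and the pin lies at rest in both fork notches (within 7 mm across, 25 mm along, 0.1 rad) (all of step 2 and x of lock_pin in the frame of nest between 0.041 and 0.055 m and y of lock_pin in the frame of nest between -0.025 and 0.025 m and z of lock_pin in the frame of nest between 0.02 and 0.032 m and angle between the y axis of lock_pin and the y axis of nest, either way round below 0.1 rad and linear speed of each of insert0, insert1, insert2, insert3, lock_pin below 0.03 m/s and value of joint box_lid below 0.06 rad); the robot touches nothing.
It fails at once if the tape roll is knocked more than 3 cm away (distance of roll from where it was at the start of the episode above 0.03 m).
It fails at once if the brass drift is knocked more than 3 cm away (distance of drift from where it was at the start of the episode above 0.03 m).
It fails at once if the sanding block is knocked more than 3 cm away (distance of rubber_block from where it was at the start of the episode above 0.03 m).
Of insert0, insert1, insert2 only 2 to 3 are there at a start; the rules pass over those that are not, and their reading is None.
At some moment in a run one of insert3 may be knocked a few centimetres aside while the robot is not near it.
Once in a run the grip may slacken for a moment while it holds something.
It also fails if it takes over 210 s, if anything falls off the work surface, if the arm or the gripper's body presses on something with over 40 N, if the wrist force passes 120 N, or if a joint passes its speed limit or range.

## Robot

A 6-joint arm with a two-finger parallel gripper is mounted at the origin on a cart in front of the work surface, level with it; the furniture and walls round the work are solid. World frame = base frame: x ahead of the robot, y to its left, z up, the work surface at z = 0. Lengths are in m, angles in rad, forces in N, time in s.
With the tool pointing down it reaches from about 0.25 to 0.725 m from the base axis. Payload 4 kg.
Tool frame: the origin (TCP) lies on the centre line of the jaws, within the pads' length; the fingertips stand 17 mm ahead of it and the grasp point (between the pads) lies 2 mm behind it; z points along the fingers, x is the direction in which the jaws open and shut, and the axes are right-handed (so a half turn about z gives the same grasp; the last joint's range is limited). The gripper opens to 85 mm and grips with 20 to 120 N. Pads are 22 mm wide; open, the fingers measure 114 mm over their backs; the gripper's body (76 mm by 85 mm) begins 54 mm behind the grasp point. The pads swing forward as they close: fully open they stand 13 mm farther back than shut.
Start: joints at [-1.144, 0.241, 0.005, 1.335, 0, 1.571], TCP at [0.207, -0.455, 0.248] pointing down, gripper open.
Joint ranges: [-2.72, 2.72], [-1.05, 1.87], [-1.09, 1.28], [-1.99, 2.15], [-1.42, 1.44], [-3.14, 3.14]. Speed limits (rad/s): [2.79, 2.79, 3.14, 3.14, 3.14, 3.14].

## Interface

Orientations are given as a unit quaternion [x, y, z, w].
In Python, from workcell import bot gives the robot as it stands.
- The arm moves only by the tool jog_arm, never from a script. Its arguments are lists of equal length, an entry for each row: "jaw": the closure, from 0 (fully open) to 1 (shut); "linear": the shift along the tool's x, y, z in m, a list of three; "delta_rot": the turn, a rotation vector about the tool's x, y, z in degrees, a list of three. A call has exactly 8 rows; each row is the pose to reach, as a shift and turn from the pose commanded when the call began, along the tool's axes at that moment; what a row does not reach only later rows make up. A row lasts 1/12 s, in which the tool goes at most 41.7 mm and 7.16 degrees, less where a joint would pass 70% of its speed; a pose out of reach is approached as far as the arm can. A call with a gripper value outside its range is refused whole. The fingers move at their own pace and stop on an object; the grip force is fixed at half the most. Time passes only in rows, so rows that repeat a pose let the fingers close, or fill a call up. It gives the time, the measured TCP pose, the force and the opening at its end, in the units of the state.
- bot.get_obs(): the state, without advancing time (a new reading comes with each control period).
- bot.camera(name): name is "side" or "top"; returns (picture, depth): 400x640x3 uint8, red, green, blue; 400x640 float32, m along the optical axis (not along the pixel's ray), 0 where there is no reading.
- bot.calibration(name): a dict with "fovy" (degrees; the focal length in pixels is half the picture's height over the tangent of half this angle, whatever the lens; pixels are square), "cx", "cy" (the principal point, pixels), "origin" and "orientation" of the camera in the world. Camera axes: x right, y down, z forward; pixel columns grow to the right and rows downward; lengths in m; the calibration is good to about 2 mm. A picture is of the moment at which its call begins. calibration takes no time and is no camera call.
- bot.job_done(): hands the job in, once; it reports no verdict.
The state is a dict: "clock": time; "joint_pos": joint angles; "joint_vel": joint speeds; "tau": joint torques, N m; "eef_pos": TCP position; "tool_rot": TCP orientation; "ft_force": force on the tool from outside, world axes, zero at the start; "ft_torque": the same for the moment, N m; "grip_width": finger opening in m.
Only numpy, scipy, OpenCV 4.12 (cv2) and the standard library are available. Lean on these libraries where they do the work, as an engineer would, in place of code of your own. Each camera call takes 0.05 s, during which the arm holds its last target.

## Working session

There is one attempt and no reset: what is moved stays moved. The work goes in short steps, Python scripts to look and compute and a tool call to move; the robot and the scene stay as the last step left them, time stands still between calls to the robot, and variables do not carry over. Pictures are saved under pics/ and viewed, and the job is handed in when it is done.

Besides the shell and the picture viewer there is one more tool, called by a JSON object that holds its "api" and its "payload". jog_arm: Moves the arm, as the interface text tells. Its arguments: {"type":"object","properties":{"jaw":{"type":"array","items":{"type":"number"}},"linear":{"type":"array","items":{"type":"array","items":{"type":"number"}}},"delta_rot":{"type":"array","items":{"type":"array","items":{"type":"number"}}}},"required":["jaw","linear","delta_rot"]}

```bash
ls; mkdir -p pics
python3 - <<'E'
from workcell import bot
import cv2
o=bot.get_obs(); print(o)
for n in ["side","top"]:
    print(n,bot.calibration(n))
    p,d=bot.camera(n); cv2.imwrite(f"pics/{n}0.png",p[:,:,::-1])
    import numpy as np; np.save(f"pics/{n}0d.npy",d); np.save(f"pics/{n}0p.npy",p)
E
```

```text
pics
{'clock': 0.0, 'joint_pos': array([-1.14398829e+00,  2.41411959e-01,  3.73026258e-03,  1.33516495e+00,
        1.23558432e-05,  1.57081621e+00]), 'joint_vel': array([ 0.00136918,  0.00039427, -0.00048593, -0.00079976,  0.0002265 ,
        0.00102953]), 'tau': array([ 2.22096055e-04, -3.72317719e+01,  2.52408886e+01,  1.71144650e-02,
       -1.50253022e-04,  4.05635546e-06]), 'eef_pos': array([ 0.20674659, -0.45461605,  0.24741571]), 'tool_rot': array([ 8.40817371e-01, -5.41317927e-01, -8.58640806e-04, -5.60115911e-04]), 'ft_force': array([-0.02765076, -1.25238713, -0.36917953]), 'ft_torque': array([-0.00741595, -0.03653302, -0.02078598]), 'grip_width': 0.08530194827034375}
side {'fovy': 47.68557269770319, 'cx': 319.4741498471859, 'cy': 194.90775750972935, 'origin': array([ 0.38259806, -0.66356179,  0.64242025]), 'orientation': array([ 0.88955452, -0.11640754,  0.06521494, -0.43690852])}
top {'fovy': 57.02060855711226, 'cx': 318.27936308173224, 'cy': 199.90178622091634, 'origin': array([0.44506437, 0.05941082, 0.91371952]), 'orientation': array([-0.70201139,  0.70690909, -0.06591431,  0.05581083])}
```

View pics/top0.png

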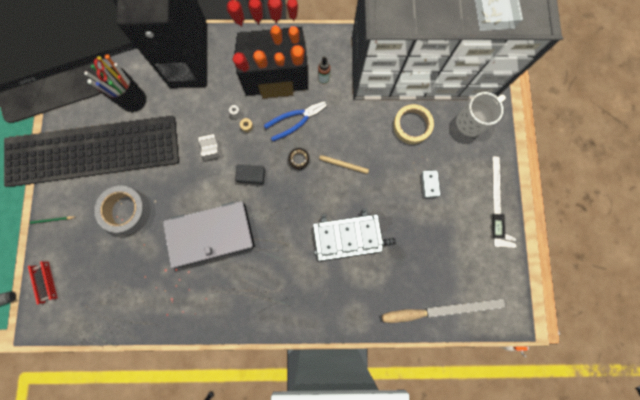

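View pics/side0.png

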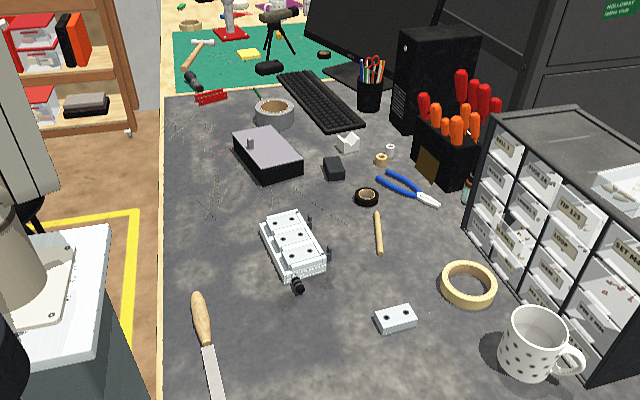

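The top view shows the nest at about (348,238) with all three inserts, and the knob at (389,242). The box is at (208,235) with its lid shut, and the spare is at (431,184). Next I'll measure them.

```bash
cat > h.py <<'E'
import numpy as np, cv2
from scipy.spatial.transform import Rotation as R
from workcell import bot
def cal(n):
    c=bot.calibration(n); f=200/np.tan(np.radians(c["fovy"])/2)
    return f,c["cx"],c["cy"],np.array(c["origin"]),R.from_quat(c["orientation"]).as_matrix()
def ray(n,uv,z):
    f,cx,cy,o,M=cal(n); uv=np.atleast_2d(uv).astype(float)
    d=np.c_[(uv[:,0]-cx)/f,(uv[:,1]-cy)/f,np.ones(len(uv))]@M.T
    return o+d*((z-o[2])/d[:,2])[:,None]
def cloud(n,D):
    f,cx,cy,o,M=cal(n); v,u=np.mgrid[0:400,0:640]
    P=np.stack([(u-cx)/f*D,(v-cy)/f*D,D],-1)@M.T+o
    P[D==0]=np.nan; return P
def proj(n,p):
    f,cx,cy,o,M=cal(n); q=(np.atleast_2d(p)-o)@M
    return np.c_[q[:,0]/q[:,2]*f+cx,q[:,1]/q[:,2]*f+cy]
def save(name,p,box=None,s=1):
    if box: p=p[box[1]:box[3],box[0]:box[2]]
    cv2.imwrite("pics/"+name+".png",cv2.resize(np.ascontiguousarray(p[:,:,::-1]),None,fx=s,fy=s,interpolation=cv2.INTER_CUBIC))
E
python3 - <<'E'
from h import *
p=np.load("pics/top0p.npy");d=np.load("pics/top0d.npy")
save("tc_nest",p,(300,160,460,280),5)
save("tc_box",p,(150,190,270,280),6)
P=cloud("top",d)
print("bench z",np.nanmedian(P[260:290,250:400,2]))
def rect(mask,z,lab,n="top"):
    cs,_=cv2.findContours(mask.astype(np.uint8),cv2.RETR_EXTERNAL,cv2.CHAIN_APPROX_NONE)
    c=max(cs,key=cv2.contourArea)[:,0]
    q=ray(n,c,z)[:,:2]
    r=cv2.minAreaRect((q*1000).astype(np.float32)); print(lab,len(c),r)
def roi(m,b):
    k=np.zeros_like(m);k[b[1]:b[3],b[0]:b[2]]=m[b[1]:b[3],b[0]:b[2]];return k
g=p.min(2)
for b,lab,z in [((310,210,384,262),"nest",.039),((415,165,445,202),"spare",.02)]:
    rect(roi(g>120,b),z,lab)
rect(roi((P[...,2]>.035)&(P[...,2]<.06),(150,190,270,280)),.047,"lid")
print("lid z",np.nanpercentile(P[215:225,180:230,2],[5,50,95]),"near",np.nanmedian(P[262:265,180:185,2]),"far",np.nanmedian(P[210:213,235:240,2]))
print("nest z",np.nanpercentile(P[225:250,325:375,2],[5,50,95]))
k=roi((P[...,2]>.06),(190,230,225,270)); print("tab",k.sum(),np.nanmean(P[k],0) if k.any() else 0)
E
```

```text
bench z 0.001198677774882806
nest 206 ((509.95269775390625, -20.996437072753906), (96.56510925292969, 165.17706298828125), 7.726463794708252)
spare 169 ((643.3497314453125, -232.2646942138672), (73.1984634399414, 93.29100799560547), 86.94427490234375)
lid 255 ((520.493896484375, 307.14111328125), (115.51265716552734, 193.8917694091797), 14.154569625854492)
lid z [0.04795033 0.05074532 0.05308091] near 0.05425356725460284 far 0.05085222586587612
nest z [0.02799375 0.03913395 0.0415971 ]
tab 54 [0.478242   0.29444775 0.07766231]
```

Run:
```python
from h import *
p=np.load("pics/side0p.npy")
save("sc",p,(220,110,440,350),2.5)
```

```text
(no output)
```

View pics/tc_nest.png

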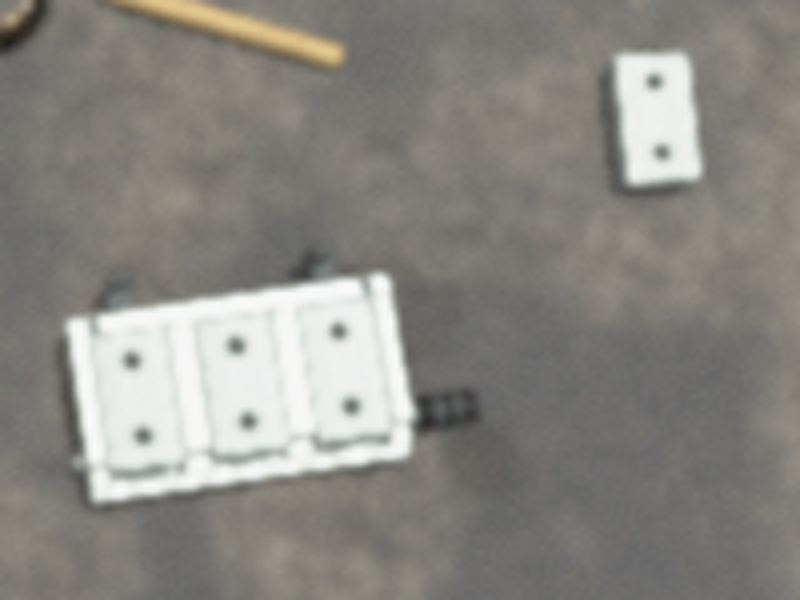

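View pics/tc_box.png

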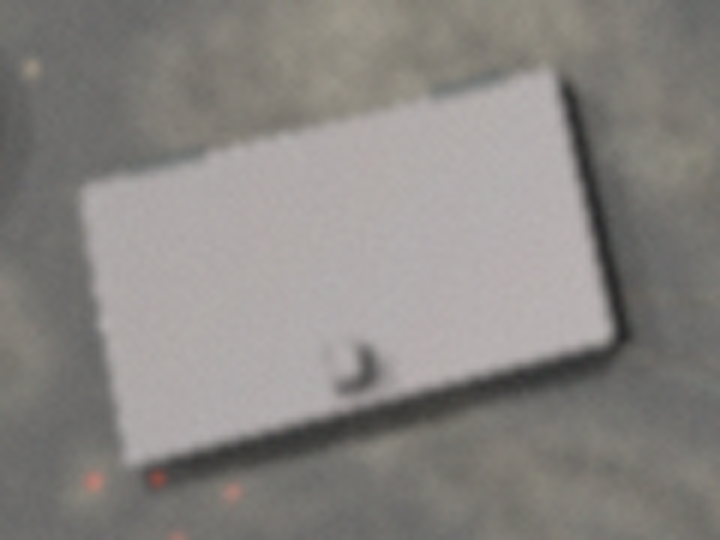

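View pics/sc.png

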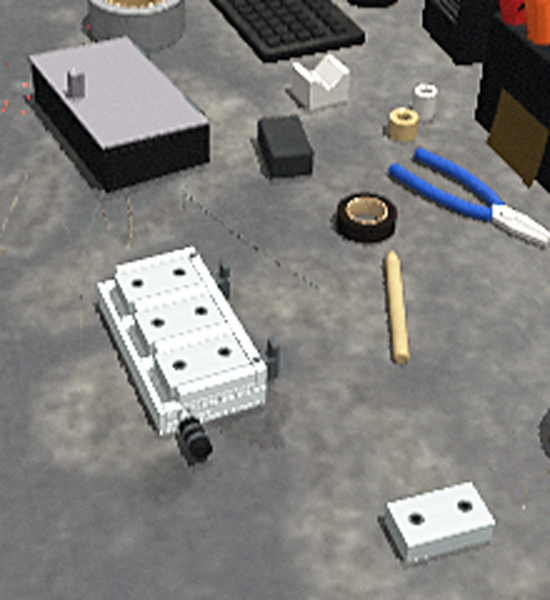

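```bash
cat >> h.py <<'E'
def dark(p,uv,r=4):
    u,v=int(round(uv[0])),int(round(uv[1]))
    w=p[v-r:v+r+1,u-r:u+r+1].astype(float).mean(2); k=np.clip(np.median(w)*0.85-w,0,None)
    yy,xx=np.mgrid[v-r:v+r+1,u-r:u+r+1]; return np.array([(k*xx).sum(),(k*yy).sum()])/k.sum()
E
python3 - <<'E'
from h import *
from scipy.optimize import least_squares
pt=np.load("pics/top0p.npy");ps=np.load("pics/side0p.npy")
t=np.array([(351,406),(338,330),(248,420),(236,345),(143,435),(131,359)])/5+[300,160]
s=np.array([(179,365),(223,351),(158,323),(201,311),(137,284),(179,273)])/2.5+[220,110]
t=np.array([dark(pt,q,3) for q in t]); s=np.array([dark(ps,q,3) for q in s])
T=ray("top",t,.039)[:,:2];S=ray("side",s,.039)[:,:2]
for A in (T,S):
    m=A.reshape(3,2,2).mean(1); dv=m[2]-m[0]; l=(A[1::2]-A[::2]); 
    print("c",m.mean(0).round(4),"yaw",np.degrees(np.arctan2(-dv[0],dv[1])),"span",np.linalg.norm(dv),"long",np.degrees(np.arctan2(l[:,1],l[:,0])),np.linalg.norm(l,axis=1))
# spare
t2=[dark(pt,np.array(q)/5+[300,160],3) for q in [(661,152),(654,81)]]
s2=[dark(ps,np.array(q)/2.5+[220,110],3) for q in [(416,519),(465,506)]]
for n,q in (("top",t2),("side",s2)):
    A=ray(n,q,.02)[:,:2]; l=A[1]-A[0]; print("spare",n,A.mean(0).round(4),np.degrees(np.arctan2(l[1],l[0])),np.linalg.norm(l))
# knob in both views
kt=np.array([(418,411),(478,405)])/5+[300,160]
ks=np.array([(190,432),(203,448)])/2.5+[220,110]
print("knob top",ray("top",kt,.014)[:,:2],"side",ray("side",ks,.022)[:,:2])
# lid tab 
print("tab top",ray("top",[[150+358/6,190+365/6]],.077))
print("tab side top end",ray("side",[[220+75/2.5,110+70/2.5]],.077))
# lid corners
c=np.array([(82,187),(555,68),(615,338),(128,465)])/6+[150,190]
print("lid corners",ray("top",c,.049)[:,:2].round(4))
c=np.array([(30,53),(130,38),(208,125),(103,148)])/2.5+[220,110]
print("lid corners side",ray("side",c,.049)[:,:2].round(4))
E
```

```text
c [ 0.5094 -0.0233] yaw 7.620408991969656 span 0.09976106934748824 long [8.15263593 7.55642224 7.74951472] [0.03609957 0.0361235  0.03592742]
c [ 0.5098 -0.0233] yaw 7.425804959284589 span 0.09941664028604909 long [8.04879796 7.5372911  8.11880964] [0.03630694 0.03572706 0.03602072]
spare top [ 0.642 -0.236] 2.775450026688285 0.0360460450615146
spare side [ 0.6422 -0.236 ] 2.5764480549589037 0.03599205717159176
knob top [[ 0.49607869 -0.11253615]
 [ 0.49877659 -0.14200446]] side [[ 0.49506639 -0.12703283]
 [ 0.50063241 -0.14379058]]
tab top [[0.47610623 0.29146866 0.077     ]]
tab side top end [[0.48035828 0.30445829 0.077     ]]
lid corners [[0.547  0.4097]
 [0.5932 0.2265]
 [0.4868 0.2004]
 [0.4398 0.3854]]
lid corners side [[0.4448 0.3984]
 [0.5521 0.4051]
 [0.593  0.2196]
 [0.4895 0.2055]]
```

```bash
cat >> h.py <<'E'
NC=np.array([.5096,-.0233]); NY=np.radians(7.6)
BC=np.array([.518,.306]); BY=np.radians(13.8)
def W(c,yaw,x,y): return c+np.array([x*np.cos(yaw)-y*np.sin(yaw),x*np.sin(yaw)+y*np.cos(yaw)])
def N(x,y): return W(NC,NY,x/1000,y/1000)
def B(x,y): return W(BC,BY,x/1000,y/1000)
def st():
    o=bot.get_obs(); M=R.from_quat(o["tool_rot"]).as_matrix()
    print("t%.1f"%o["clock"],"tcp",o["eef_pos"].round(4),"psi%.1f"%np.degrees(np.arctan2(M[1,0],M[0,0])),"zax",M[:,2].round(3),"F",o["ft_force"].round(1),"w%.4f"%o["grip_width"],"q",o["joint_pos"].round(2)); return o,M
def plan(*tg):
    # (x,y,z,psi_deg[,pitch_deg]) ; pitch: turn about tool x after yaw
    o,M=st()
    for t in tg:
        a=np.radians(t[3]); T=np.array([[np.cos(a),np.sin(a),0],[np.sin(a),-np.cos(a),0],[0,0,-1]])
        if len(t)>4: T=T@R.from_euler("x",t[4],degrees=True).as_matrix()
        print("lin",(M.T@(np.array(t[:3])-o["eef_pos"])).round(4).tolist(),"rot",np.degrees(R.from_matrix(M.T@T).as_rotvec()).round(1).tolist())
E
python3 - <<'E'
from h import *
print(N(-25,-101))
plan((*N(-25,-101),.12,7.6),(*N(-25,-101),.021,7.6))
E
```

```text
[ 0.49817751 -0.12671918]
t0.1 tcp [ 0.2068 -0.4547  0.2475] psi-65.5 zax [-0.001  0.002 -1.   ] F [-0.2  0.5  0. ] w0.0852 q [-1.14  0.24  0.    1.34  0.    1.57]
lin [-0.1777, -0.401, 0.1278] rot [-0.1, 0.1, -73.1]
lin [-0.1775, -0.401, 0.2268] rot [-0.1, 0.1, -73.1]
```

{"api": "jog_arm", "payload": {"jaw": [0.4,0.4,0.4,0.4,0.4,0.4,0.4,0.4], "linear": [[-0.016,-0.036,0.01],[-0.032,-0.072,0.02],[-0.048,-0.108,0.03],[-0.064,-0.144,0.04],[-0.08,-0.18,0.05],[-0.096,-0.216,0.06],[-0.112,-0.252,0.07],[-0.128,-0.288,0.08]], "delta_rot": [[0,0,-7],[0,0,-14],[0,0,-21],[0,0,-28],[0,0,-35],[0,0,-42],[0,0,-49],[0,0,-56]]}}

```text
clock: 0.77
eef_pos: [0.4168, -0.2176, 0.1676]
tool_rot: [0.997, -0.08, -0.0, -0.0]
ft_force: [0.9, -0.6, -0.5]
grip_width: 0.0509
```

Run:
```python
from h import *
plan((*N(-25,-101),.09,7.6),(*N(-25,-101),.021,7.6))
```

```text
t0.8 tcp [ 0.4168 -0.2176  0.1676] psi-9.2 zax [-0.  0. -1.] F [ 0.9 -0.6 -0.5] w0.0509 q [-0.48  0.24 -0.22  1.12 -0.    1.25]
lin [0.0658, -0.1027, 0.0776] rot [-0.0, 0.0, -16.8]
lin [0.0659, -0.1027, 0.1466] rot [-0.0, 0.0, -16.8]
```

{"api": "jog_arm", "payload": {"jaw": [0.4,0.4,0.4,0.4,0.4,0.4,0.4,0.4], "linear": [[0.015,-0.025,0.02],[0.03,-0.05,0.04],[0.045,-0.075,0.055],[0.0655,-0.1025,0.075],[0.0655,-0.1025,0.1],[0.0655,-0.1025,0.12],[0.0655,-0.1025,0.12],[0.0655,-0.1025,0.12]], "delta_rot": [[0,0,-5],[0,0,-10],[0,0,-15],[0,0,-16.8],[0,0,-16.8],[0,0,-16.8],[0,0,-16.8],[0,0,-16.8]]}}

```text
clock: 1.43
eef_pos: [0.4963, -0.1286, 0.0471]
tool_rot: [0.998, 0.063, -0.002, -0.001]
ft_force: [0.2, 1.1, -0.5]
grip_width: 0.051
```

Run:
```python
from h import *
p,d=bot.camera("side");save("s1",p,(220,160,400,320),4)
p,d=bot.camera("top");save("t1",p,(300,180,440,280),5)
plan((*N(-25,-101),.021,7.6))
```

```text
t1.5 tcp [ 0.4983 -0.1296  0.0493] psi7.2 zax [ 0.001 -0.    -1.   ] F [ 0.   0.4 -0.2] w0.0515 q [-0.25  0.44 -0.26  0.86  0.    1.19]
lin [0.0002, -0.0029, 0.0283] rot [0.0, -0.1, -0.4]
```

View pics/s1.png

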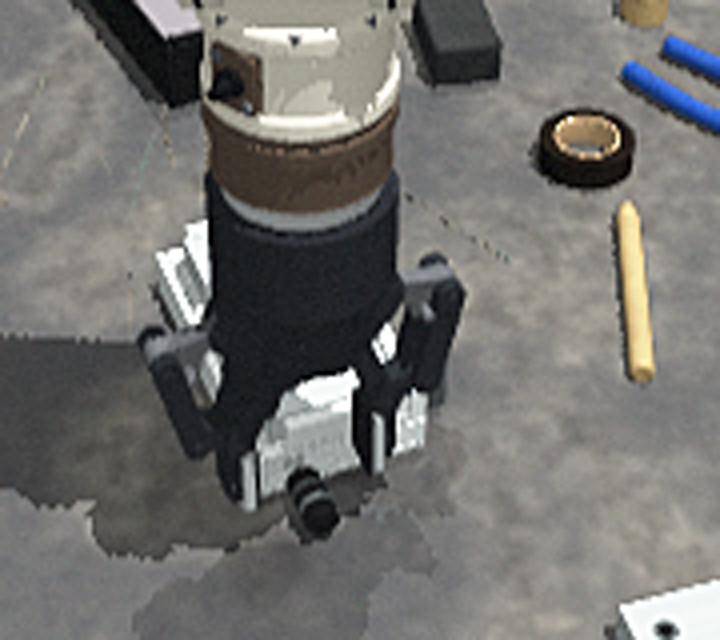

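View pics/t1.png

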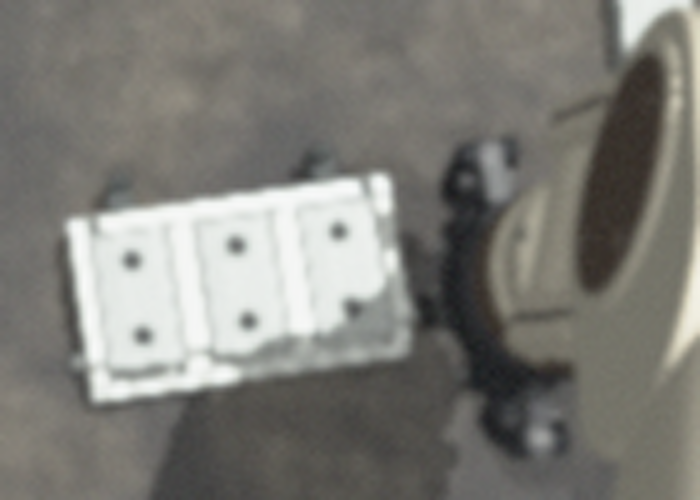

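The fingers straddle the knob, so I'll descend and grip.

{"api": "jog_arm", "payload": {"jaw": [0.4,0.4,0.4,0.4,0.7,0.9,1,1], "linear": [[0,0,0.01],[0,0,0.02],[0,0,0.027],[0,0,0.027],[0,0,0.027],[0,0,0.027],[0,0,0.027],[0,0,0.027]], "delta_rot": [[0,0,0],[0,0,0],[0,0,0],[0,0,0],[0,0,0],[0,0,0],[0,0,0],[0,0,0]]}}

```text
clock: 2.2
eef_pos: [0.4983, -0.1293, 0.0218]
tool_rot: [0.998, 0.063, 0.001, 0.0]
ft_force: [0.7, -0.2, 0.6]
grip_width: 0.0136
```

Run:
```python
from h import *
plan((*N(-25,-101),.021,7.6),(*N(-25,-275),.0205,7.6))
```

```text
t2.2 tcp [ 0.4983 -0.1293  0.0218] psi7.3 zax [ 0.001 -0.    -1.   ] F [ 0.7 -0.2  0.6] w0.0136 q [-0.25  0.48 -0.29  0.8   0.    1.19]
lin [0.0002, -0.0026, 0.0008] rot [0.0, -0.1, -0.3]
lin [0.0013, 0.1714, 0.0013] rot [0.0, -0.1, -0.3]
```

{"api": "jog_arm", "payload": {"jaw": [1,1,1,1,1,1,1,1], "linear": [[0,0.01,0],[0,0.03,0],[0,0.055,0],[0,0.08,0],[0.001,0.105,0],[0.001,0.13,0],[0.001,0.155,0],[0.001,0.172,0]], "delta_rot": [[0,0,0],[0,0,0],[0,0,0],[0,0,0],[0,0,0],[0,0,0],[0,0,0],[0,0,0]]}}

```text
clock: 2.87
eef_pos: [0.5205, -0.3029, 0.0214]
tool_rot: [0.998, 0.062, 0.0, 0.001]
ft_force: [0.4, 1.0, -0.2]
grip_width: 0.014
```

Run:
```python
from h import *
p,d=bot.camera("side");save("s2",p,(220,160,440,390),3)
p,d=bot.camera("top");save("t2",p,(300,160,500,280),4)
plan((*N(-25,-275),.09,7.6),(*N(48,-103),.09,7.6))
```

```text
t3.0 tcp [ 0.5207 -0.3036  0.0214] psi7.0 zax [ 0.001 -0.002 -1.   ] F [-0.1  0.8  0.4] w0.0134 q [-0.53  0.62 -0.04  0.91 -0.    0.92]
lin [0.0011, -0.0042, -0.0686] rot [0.1, -0.1, -0.6]
lin [0.0724, -0.1769, -0.0689] rot [0.1, -0.1, -0.6]
```

View pics/s2.png

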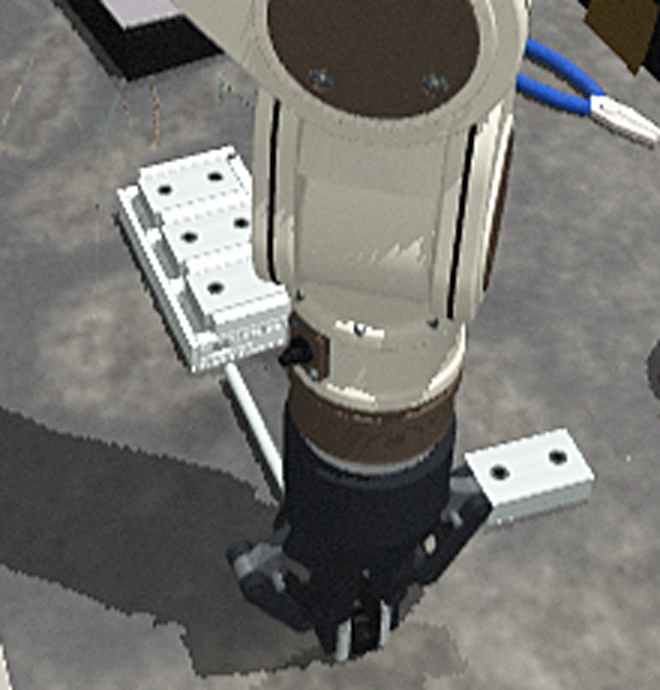

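View pics/t2.png

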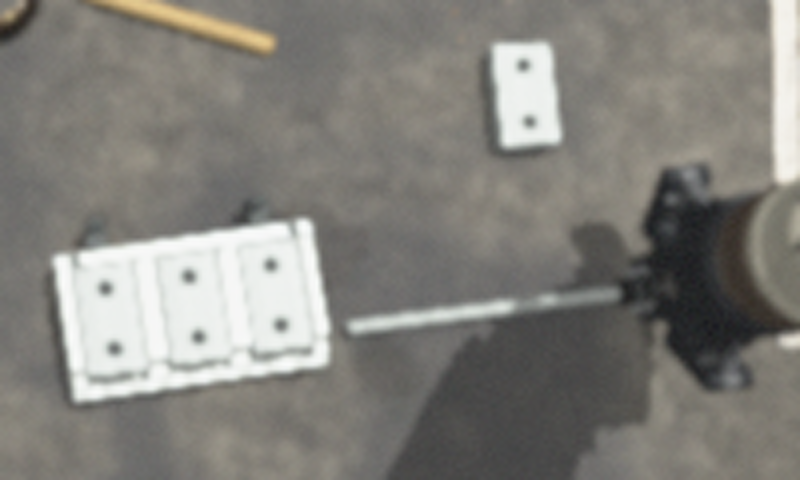

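{"api": "jog_arm", "payload": {"jaw": [1,1,1,1,1,1,1,1], "linear": [[0,0,-0.01],[0,0,-0.02],[0,0,-0.03],[0,0,-0.04],[0,0,-0.05],[0,0,-0.06],[0,0,-0.07],[0,0,-0.07]], "delta_rot": [[0,0,0],[0,0,0],[0,0,0],[0,0,0],[0,0,-0.6],[0,0,-0.6],[0,0,-0.6],[0,0,-0.6]]}}

```text
clock: 3.63
eef_pos: [0.522, -0.3003, 0.0945]
tool_rot: [0.998, 0.069, 0.002, 0.001]
ft_force: [1.2, 0.3, -0.2]
grip_width: 0.0134
```

Run:
```python
from h import *
p,d=bot.camera("side");save("s3",p,(220,120,440,350),3)
np.save("pics/s3d.npy",d)
p,d=bot.camera("top");save("t3",p,(340,180,500,280),5);np.save("pics/t3d.npy",d)
np.save("pics/t3p.npy",p)
plan((*N(-25,-275),.09,7.6),(*N(48,-103),.09,7.6))
```

```text
t3.7 tcp [ 0.5208 -0.2998  0.0921] psi7.9 zax [ 0.001 -0.001 -1.   ] F [ 0.3 -0.3 -1.1] w0.0138 q [-0.52  0.54  0.03  1.06 -0.    0.91]
lin [0.0004, -0.0006, 0.0021] rot [0.1, -0.1, 0.3]
lin [0.0742, -0.1722, 0.002] rot [0.1, -0.1, 0.3]
```

View pics/s3.png

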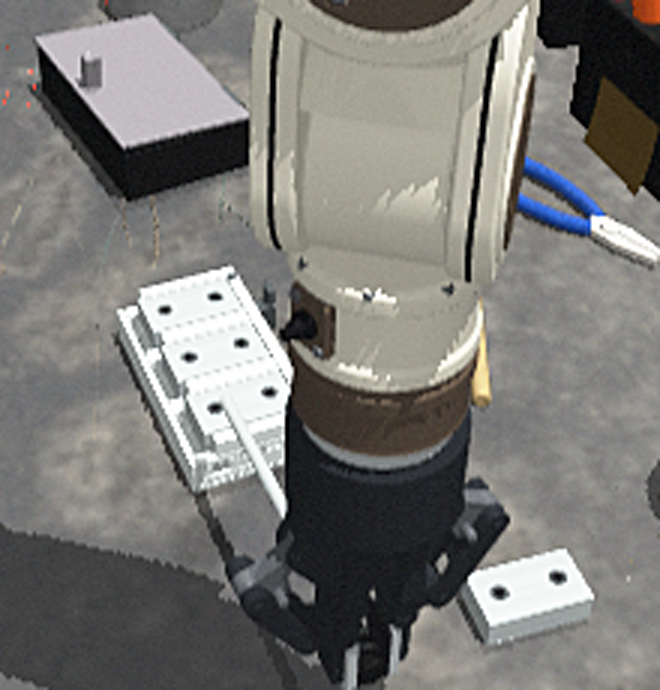

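View pics/t3.png

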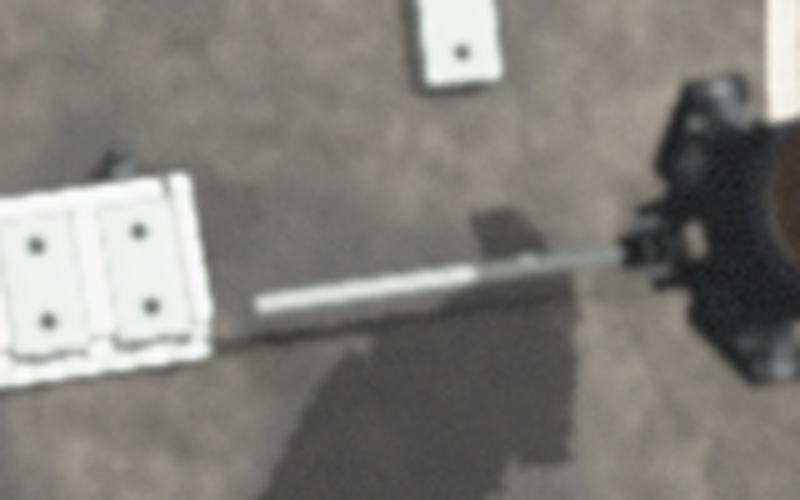

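```bash
cat >> h.py <<'E'
def tri(a,b): # a top px, b side px
    A=[];bb=[]
    for n,uv in (("top",a),("side",b)):
        f,cx,cy,o,M=cal(n); d=M@np.array([(uv[0]-cx)/f,(uv[1]-cy)/f,1]); d/=np.linalg.norm(d)
        Q=np.eye(3)-np.outer(d,d);A.append(Q);bb.append(Q@o)
    x=np.linalg.solve(sum(A),sum(bb)); return x
E
python3 - <<'E'
from h import *
tip=tri((391.2,240.6),(295.3,253.3)); print(tip, proj("side",tip),proj("top",tip))
d=np.load("pics/t3d.npy");P=cloud("top",d)
for u in np.array([270,320,370,420,470,520,570,600])/5+340:
    v=(303+(u*1-391.2)*5*(252-303)/(615-256))/5+180; print(P[int(round(v)),int(round(u))].round(4))
tcp=np.array([.5208,-.2998]); v=tip[:2]-tcp; print(np.linalg.norm(v),np.degrees(np.arctan2(-v[0],v[1])))
E
```

```text
[ 0.49644386 -0.1163164   0.08522104] [[294.75078649 253.3856621 ]] [[391.24096254 240.17425185]]
[ 0.4966 -0.1218  0.0886]
[ 0.4987 -0.1445  0.0883]
[ 0.5026 -0.1657  0.0937]
[ 0.5051 -0.1899  0.0881]
[ 0.5073 -0.2132  0.0864]
[ 0.5114 -0.2353  0.0887]
[ 0.5134 -0.2575  0.0902]
[ 0.5157 -0.2719  0.0885]
0.18509309247987793 7.561402246149083
```

{"api": "jog_arm", "payload": {"jaw": [1,1,1,1,1,1,1,1], "linear": [[0.01,-0.024,0.002],[0.02,-0.048,0.002],[0.03,-0.072,0.002],[0.04,-0.096,0.002],[0.05,-0.12,0.002],[0.06,-0.145,0.002],[0.068,-0.162,0.002],[0.074,-0.174,0.002]], "delta_rot": [[0,0,0.3],[0,0,0.3],[0,0,0.3],[0,0,0.3],[0,0,0.3],[0,0,0.3],[0,0,0.3],[0,0,0.3]]}}

```text
clock: 4.4
eef_pos: [0.5697, -0.1151, 0.0884]
tool_rot: [0.998, 0.067, -0.001, -0.0]
ft_force: [0.3, -0.3, -0.4]
grip_width: 0.0136
```

{"api": "jog_arm", "payload": {"jaw": [1,1,1,1,1,1,1,1], "linear": [[0,0,0.01],[0,0,0.02],[0,0,0.028],[0,0,0.028],[0,0,0.028],[0,0,0.028],[0,0,0.028],[0,0,0.028]], "delta_rot": [[0,0,0],[0,0,0],[0,0,0],[0,0,0],[0,0,0],[0,0,0],[0,0,0],[0,0,0]]}}

```text
clock: 5.07
eef_pos: [0.5703, -0.1177, 0.0618]
tool_rot: [0.998, 0.066, 0.001, 0.0]
ft_force: [-0.1, 0.1, -0.9]
grip_width: 0.0132
```

Run:
```python
from h import *
p,d=bot.camera("side");save("s4",p,(220,150,440,350),3)
p,d=bot.camera("top");save("t4",p,(300,180,420,270),6)
plan((*N(48,-101),.06,7.6),(*N(48,-101),.0345,7.6))
```

```text
t5.2 tcp [ 0.5703 -0.1175  0.0618] psi7.5 zax [ 0.001 -0.    -1.   ] F [ 0.6 -1.1 -1. ] w0.0138 q [-0.2   0.54 -0.06  0.97 -0.    1.24]
lin [0.0003, -0.0004, 0.0018] rot [0.0, -0.1, -0.1]
lin [0.0003, -0.0004, 0.0273] rot [0.0, -0.1, -0.1]
```

View pics/s4.png

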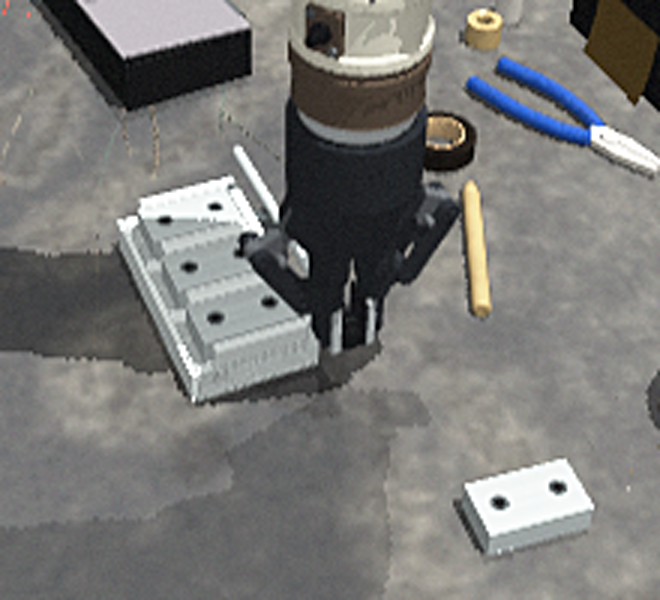

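View pics/t4.png

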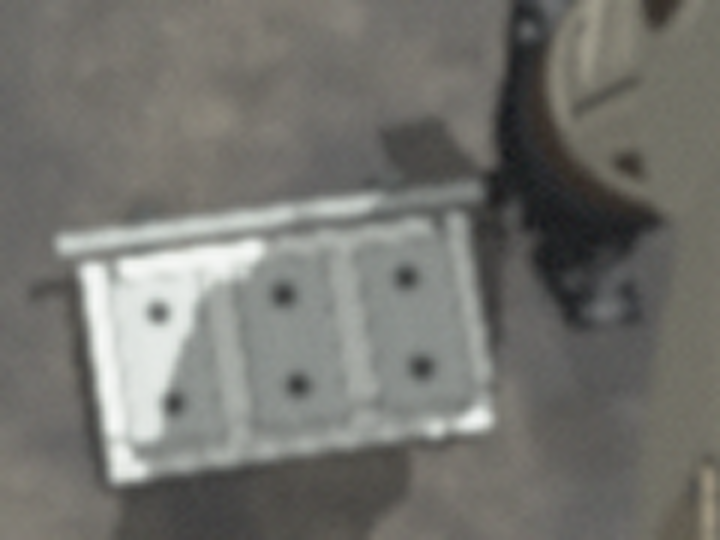

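Run:
```python
from h import *
q=ray("top",[(310.3,220.8),(332,217.6),(345,216),(379,212)],.0543)[:,:2]-NC
c,s=np.cos(NY),np.sin(NY); print((q@np.array([[c,-s],[s,c]])*1000).round(1))
```

```text
[[ 46.8  83.4]
 [ 47.3  31.9]
 [ 46.8   1. ]
 [ 45.  -80. ]]
```

{"api": "jog_arm", "payload": {"jaw": [1,1,1,1,1,1,1,1], "linear": [[0.001,0,0.004],[0.001,0,0.008],[0.001,0,0.012],[0.001,0,0.016],[0.001,0,0.02],[0.001,0,0.024],[0.001,0,0.027],[0.001,0,0.027]], "delta_rot": [[0,0,0],[0,0,0],[0,0,0],[0,0,0],[0,0,0],[0,0,0],[0,0,0],[0,0,0]]}}

```text
clock: 5.83
eef_pos: [0.5707, -0.117, 0.0336]
tool_rot: [0.998, 0.066, -0.0, -0.0]
ft_force: [-0.7, 0.4, 0.4]
grip_width: 0.0136
```

Run:
```python
from h import *
p,d=bot.camera("side");save("s5",p,(220,150,440,350),3)
p,d=bot.camera("top");save("t5",p,(300,180,420,270),6)
plan((*N(48,-101),.0345,7.6))
```

```text
t5.9 tcp [ 0.5709 -0.1171  0.0342] psi7.6 zax [-0.  0. -1.] F [0.7 0.2 0. ] w0.0140 q [-0.2   0.57 -0.08  0.91  0.    1.24]
lin [-0.0004, -0.0, -0.0003] rot [-0.0, 0.0, -0.0]
```

View pics/s5.png

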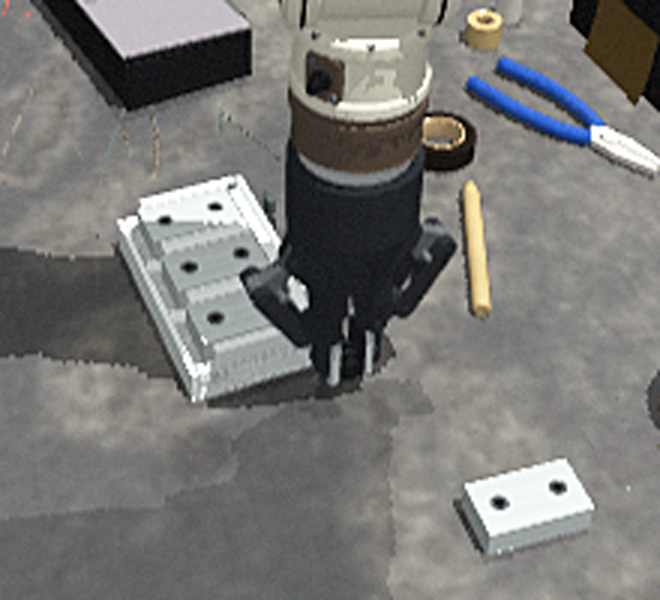

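View pics/t5.png

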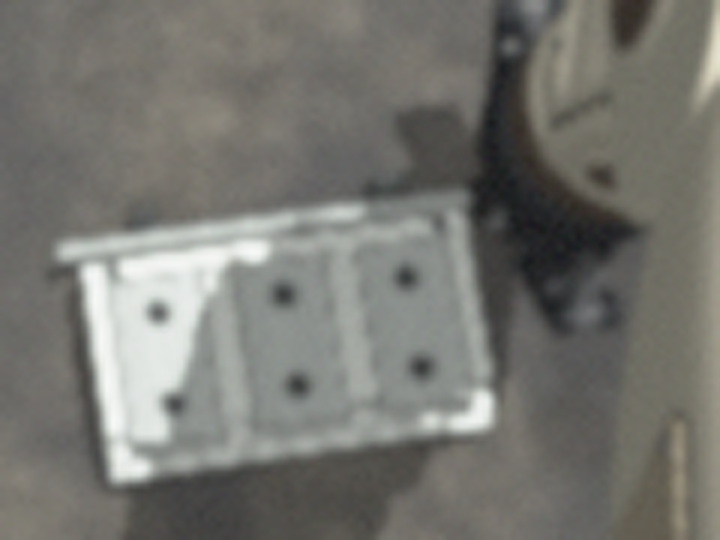

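{"api": "jog_arm", "payload": {"jaw": [0.8,0.6,0.5,0.5,0.5,0.5,0.5,0.5], "linear": [[0,0,0],[0,0,0],[0,0,0],[0,0,-0.01],[0,0,-0.03],[0,0,-0.06],[0,0,-0.1],[0,0,-0.14]], "delta_rot": [[0,0,0],[0,0,0],[0,0,0],[0,0,0],[0,0,0],[0,0,0],[0,0,-4],[0,0,-10]]}}

```text
clock: 6.6
eef_pos: [0.5701, -0.1169, 0.1758]
tool_rot: [0.988, 0.154, -0.001, -0.0]
ft_force: [1.1, -0.2, 0.7]
grip_width: 0.0429
```

Run:
```python
from h import *
tab=B(-43,0); print(tab)
plan((*tab,.12,103.8),(*tab,.070,103.8))
```

```text
[0.47624123 0.29574306]
t6.6 tcp [ 0.5701 -0.1169  0.1758] psi17.8 zax [-0.002  0.    -1.   ] F [ 1.1 -0.2  0.7] w0.0429 q [-0.2   0.44  0.1   1.23  0.    1.06]
lin [0.0367, -0.4215, 0.0561] rot [-0.1, 0.0, -86.0]
lin [0.0368, -0.4215, 0.1061] rot [-0.1, 0.0, -86.0]
```

{"api": "jog_arm", "payload": {"jaw": [0.4,0.4,0.4,0.4,0.4,0.4,0.4,0.4], "linear": [[0.003,-0.036,0],[0.006,-0.072,0],[0.009,-0.108,0],[0.012,-0.144,0],[0.015,-0.18,0.01],[0.018,-0.216,0.01],[0.021,-0.252,0.01],[0.025,-0.288,0.01]], "delta_rot": [[0,0,-7],[0,0,-14],[0,0,-21],[0,0,-28],[0,0,-35],[0,0,-42],[0,0,-49],[0,0,-56]]}}

```text
clock: 7.27
eef_pos: [0.5072, 0.1666, 0.1653]
tool_rot: [0.799, 0.601, 0.0, 0.0]
ft_force: [0.3, 0.4, -0.2]
grip_width: 0.0512
```

Run:
```python
from h import *
p,d=bot.camera("side");save("s6",p,(220,60,440,260),3);np.save("pics/s6p.npy",p)
p,d=bot.camera("top");save("t6",p,(140,180,420,280),2.8);np.save("pics/t6p.npy",p)
tab=B(-43,0); 
plan((*tab,.11,103.8),(*tab,.070,103.8))
```

```text
t7.4 tcp [0.5069 0.1698 0.1654] psi74.1 zax [ 0.001  0.002 -1.   ] F [-0.4 -0.4  0.2] w0.0513 q [ 0.32  0.36 -0.06  1.16  0.    0.6 ]
lin [0.1125, -0.0641, 0.0556] rot [0.1, -0.1, -29.7]
lin [0.1124, -0.0641, 0.0956] rot [0.1, -0.1, -29.7]
```

View pics/s6.png

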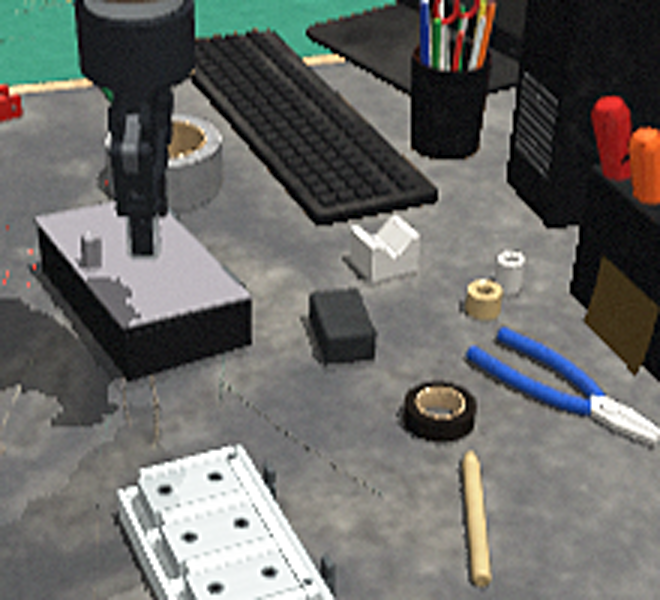

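View pics/t6.png

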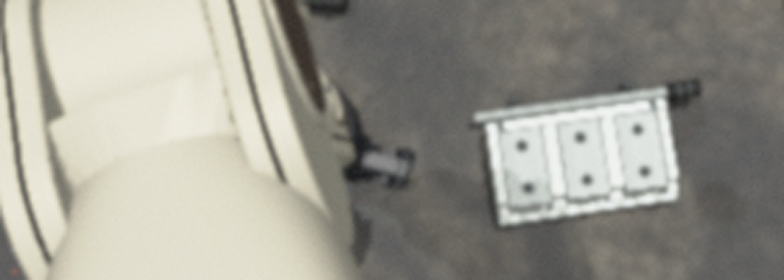

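Run:
```python
from h import *
p=np.load("pics/t6p.npy"); save("t6n",p,(300,200,400,270),7)
p=np.load("pics/s6p.npy"); save("s6n",p,(240,190,360,310),5)
q=ray("top",[(310.7,222.1),(345,217.5),(377.5,213.6)],.026)[:,:2]-NC
c,s=np.cos(NY),np.sin(NY); print((q@np.array([[c,-s],[s,c]])*1000).round(1))
```

```text
[[ 46.9  82.7]
 [ 46.4  -1.4]
 [ 44.9 -81.4]]
```

View pics/t6n.png

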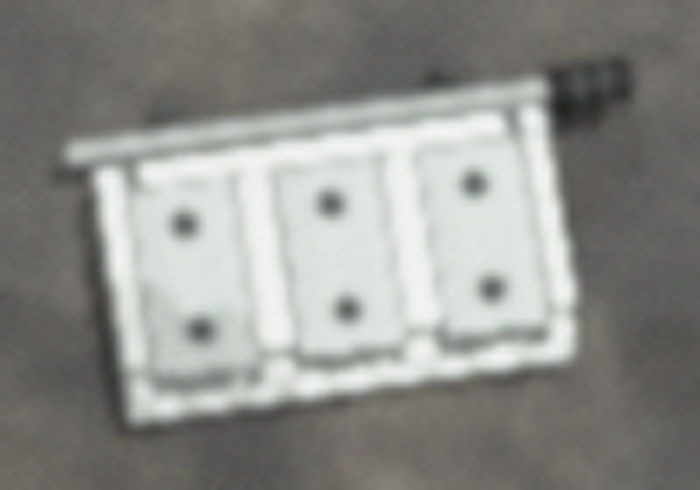

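View pics/s6n.png

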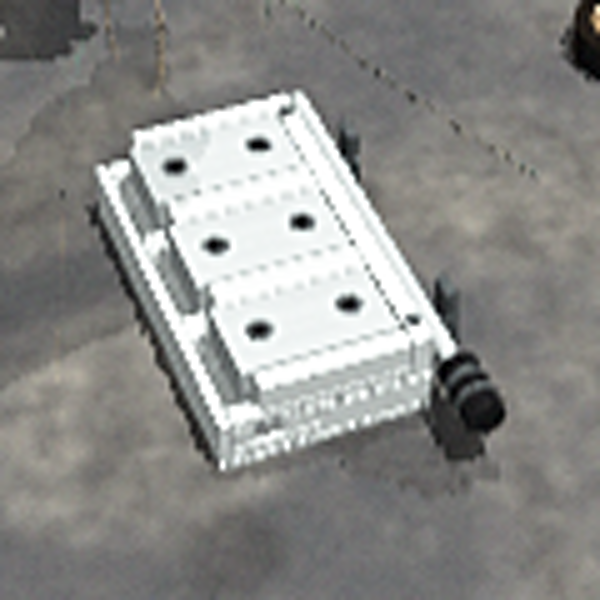

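{"api": "jog_arm", "payload": {"jaw": [0.4,0.4,0.4,0.4,0.4,0.4,0.4,0.4], "linear": [[0.025,-0.015,0],[0.05,-0.03,0],[0.08,-0.045,0],[0.1,-0.055,0.01],[0.112,-0.064,0.03],[0.112,-0.064,0.045],[0.112,-0.064,0.045],[0.112,-0.064,0.045]], "delta_rot": [[0,0,-7],[0,0,-14],[0,0,-21],[0,0,-28],[0,0,-30],[0,0,-30],[0,0,-30],[0,0,-30]]}}

```text
clock: 8.03
eef_pos: [0.4779, 0.2898, 0.1192]
tool_rot: [0.619, 0.785, -0.001, -0.0]
ft_force: [0.3, -0.2, -0.1]
grip_width: 0.0511
```

The pin is parked in the forks at nest x ≈ 46–47, y ≈ -1. Next is the lid tab.

Run:
```python
from h import *
p,d=bot.camera("side");save("s7",p,(220,60,340,200),5)
tab=B(-43,0); 
plan((*tab,.11,103.8),(*tab,.070,103.8))
```

```text
t8.1 tcp [0.4788 0.29   0.1201] psi103.5 zax [ 0.  0. -1.] F [ 0.4 -0.3  0.6] w0.0516 q [ 0.54  0.44 -0.05  1.08 -0.    0.31]
lin [0.0061, -0.0011, 0.0101] rot [0.0, 0.0, -0.3]
lin [0.0062, -0.0011, 0.0501] rot [0.0, 0.0, -0.3]
```

View pics/s7.png

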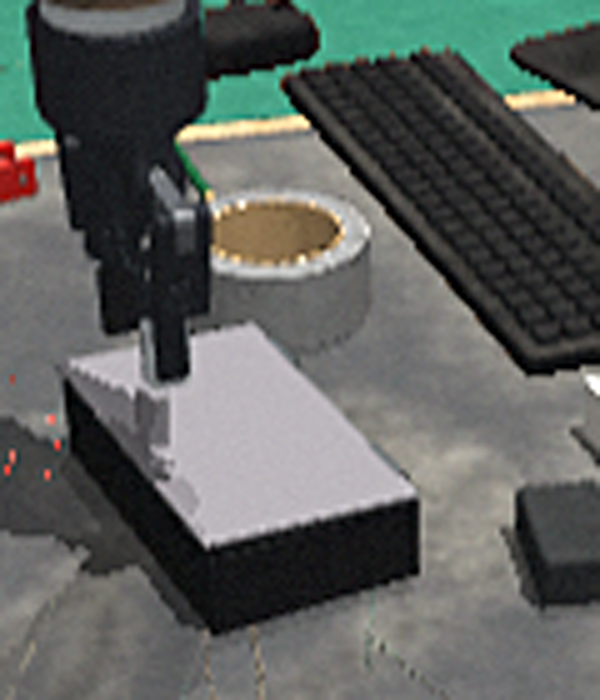

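Run:
```python
from h import *
ps=np.load("pics/side0p.npy");pt=np.load("pics/top0p.npy")
save("stab",ps,(235,120,275,160),15);save("ttab",pt,(190,235,230,270),15)
for t in [(208.5,250),(208.5,251)]:
  for s in [(250,138),(251,139)]:
    x=tri(t,s);print(x,proj("top",x),proj("side",x))
```

```text
[0.47839675 0.29205111 0.08427604] [[208.54195327 249.68151119]] [[249.70537574 138.02564754]]
[0.47959477 0.292951   0.08071271] [[208.60695454 249.20534662]] [[250.26356245 139.06288017]]
[0.47727219 0.29179805 0.08447645] [[208.60926788 250.18699559]] [[249.24774509 138.06272068]]
[0.47846386 0.29268693 0.08092797] [[208.67696463 249.71090647]] [[249.80507834 139.09762916]]
```

View pics/stab.png

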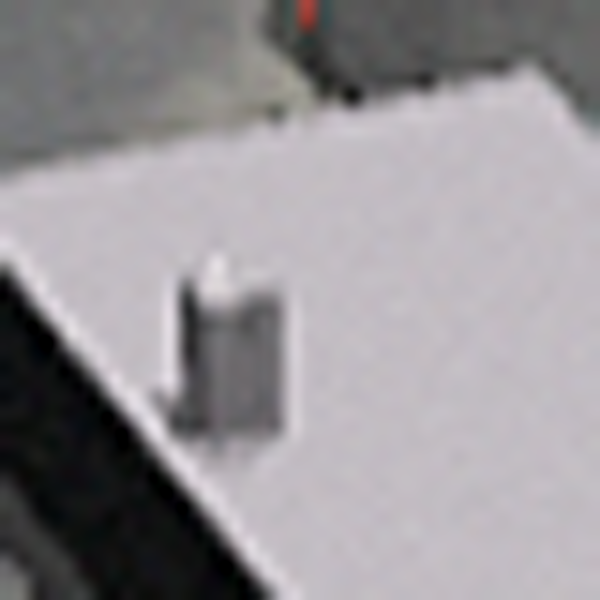

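View pics/ttab.png

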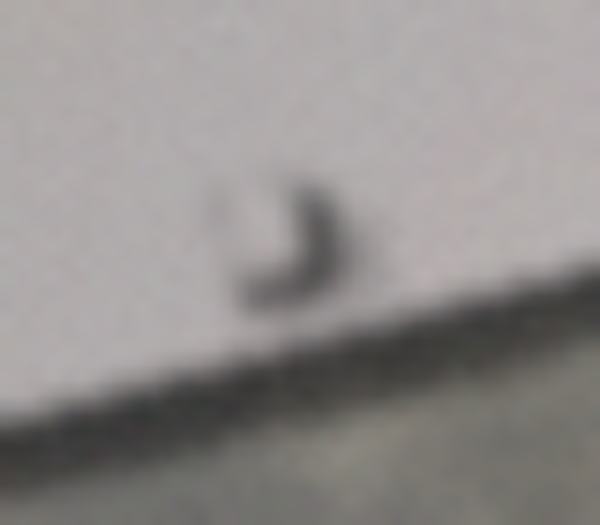

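{"api": "jog_arm", "payload": {"jaw": [0.5,0.6,0.6,0.6,0.6,0.9,1,1], "linear": [[0.0045,0,0.012],[0.0045,0,0.024],[0.0045,0,0.036],[0.0045,0,0.045],[0.0045,0,0.045],[0.0045,0,0.045],[0.0045,0,0.045],[0.0045,0,0.045]], "delta_rot": [[0,0,0],[0,0,0],[0,0,0],[0,0,0],[0,0,0],[0,0,0],[0,0,0],[0,0,0]]}}

```text
clock: 8.75
eef_pos: [0.4776, 0.2966, 0.0756]
tool_rot: [0.618, 0.786, 0.002, -0.001]
ft_force: [-2.0, 4.1, -0.7]
grip_width: 0.0106
```

Run:
```python
from h import *
p,d=bot.camera("side");save("s8",p,(220,60,340,200),5)
o,M=st()
# arc in box frame, from current grip point
g=o["eef_pos"][:2]-BC; c,s=np.cos(BY),np.sin(BY); bx=g[0]*c+g[1]*s; z=o["eef_pos"][2]
print("bx",bx)
H=np.array([.055,.045]); v=np.array([bx,z])-H; r=np.hypot(*v); a0=np.arctan2(v[1],-v[0]); print(r,a0)
ex=np.array([c,s,0])
for th in np.arange(.1,1.85,.1):
    a=a0+th; dx=(-r*np.cos(a)-v[0]); dz=r*np.sin(a)-v[1]
    print(round(th,2),(M.T@(ex*dx+np.array([0,0,dz]))).round(4).tolist())
```

```text
t8.8 tcp [0.4776 0.2966 0.0756] psi103.6 zax [ 0.001  0.004 -1.   ] F [-2.4  5.   1.5] w0.0110 q [ 0.55  0.49 -0.1   0.97  0.    0.32]
bx -0.04151278357080179
0.10123747846917983 0.3067149078747485
0.1 [0.0, 0.0035, -0.0095]
0.2 [0.0001, 0.008, -0.0186]
0.3 [0.0001, 0.0134, -0.0271]
0.4 [0.0002, 0.0196, -0.0351]
0.5 [0.0002, 0.0265, -0.0425]
0.6 [0.0003, 0.0342, -0.0491]
0.7 [0.0003, 0.0425, -0.0549]
0.8 [0.0004, 0.0513, -0.0599]
0.9 [0.0004, 0.0606, -0.0639]
1.0 [0.0005, 0.0702, -0.067]
1.1 [0.0005, 0.0801, -0.0692]
1.2 [0.0005, 0.0901, -0.0703]
1.3 [0.0006, 0.1003, -0.0704]
1.4 [0.0006, 0.1103, -0.0695]
1.5 [0.0006, 0.1203, -0.0677]
1.6 [0.0007, 0.13, -0.0648]
1.7 [0.0007, 0.1394, -0.061]
1.8 [0.0007, 0.1483, -0.0562]
```

View pics/s8.png

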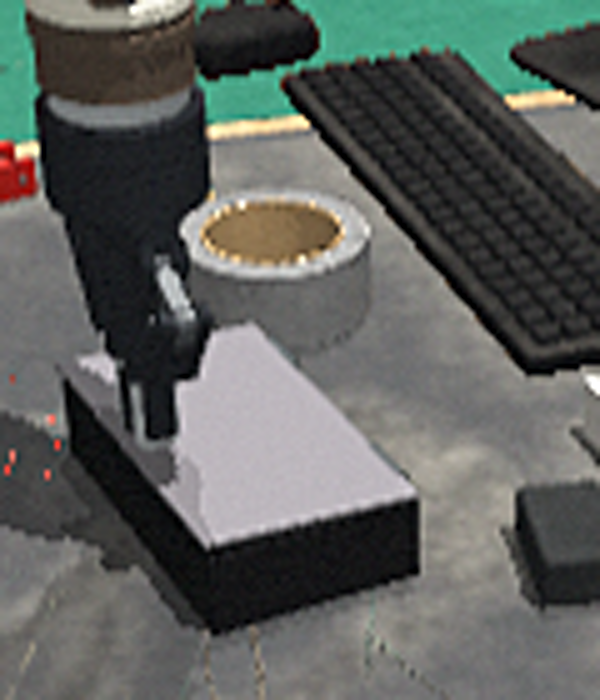

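{"api": "jog_arm", "payload": {"jaw": [1,1,1,1,1,1,1,1], "linear": [[0,0.0035,-0.0095],[0,0.008,-0.0186],[0,0.0134,-0.0271],[0,0.0196,-0.0351],[0,0.0265,-0.0425],[0,0.0342,-0.0491],[0,0.0425,-0.0549],[0,0.0513,-0.0599]], "delta_rot": [[0,0,0],[0,0,0],[0,0,0],[0,0,0],[0,0,0],[0,0,0],[0,0,0],[0,0,0]]}}

```text
clock: 9.47
eef_pos: [0.5236, 0.3081, 0.1335]
tool_rot: [0.618, 0.786, -0.002, -0.004]
ft_force: [-7.7, 4.5, -3.2]
grip_width: 0.0105
```

Run:
```python
from h import *
p,d=bot.camera("side");save("s9",p,(220,40,340,200),4)
st()
```

```text
t9.5 tcp [0.5259 0.3087 0.1346] psi103.7 zax [-0.005  0.003 -1.   ] F [-4.2  5.4 -2.8] w0.0105 q [0.53 0.52 0.12 1.17 0.   0.29]
```

View pics/s9.png

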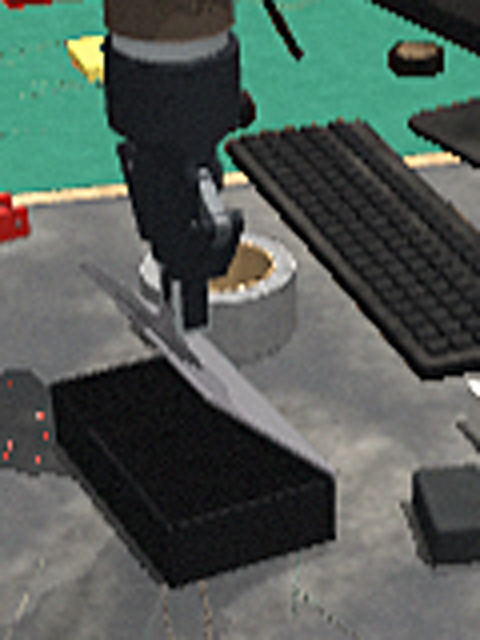

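{"api": "jog_arm", "payload": {"jaw": [1,1,1,1,1,1,1,1], "linear": [[0,0.0093,-0.004],[0,0.0189,-0.0071],[0,0.0288,-0.0093],[0,0.0388,-0.0104],[0,0.049,-0.0105],[0,0.059,-0.0096],[0,0.069,-0.0078],[0,0.0787,-0.0049]], "delta_rot": [[0,0,0],[0,0,0],[0,0,0],[0,0,0],[0,0,0],[0,0,0],[0,0,0],[0,0,0]]}}

```text
clock: 10.18
eef_pos: [0.6029, 0.3282, 0.1416]
tool_rot: [0.618, 0.786, 0.002, -0.002]
ft_force: [-4.9, 6.0, 5.4]
grip_width: 0.0103
```

Run:
```python
from h import *
p,d=bot.camera("side");save("s10",p,(220,40,340,200),4)
st()
```

```text
t10.2 tcp [0.6048 0.3286 0.141 ] psi103.6 zax [ 0.002  0.006 -1.   ] F [-1.7  6.8  6.5] w0.0102 q [0.5  0.67 0.4  1.29 0.   0.26]
```

View pics/s10.png

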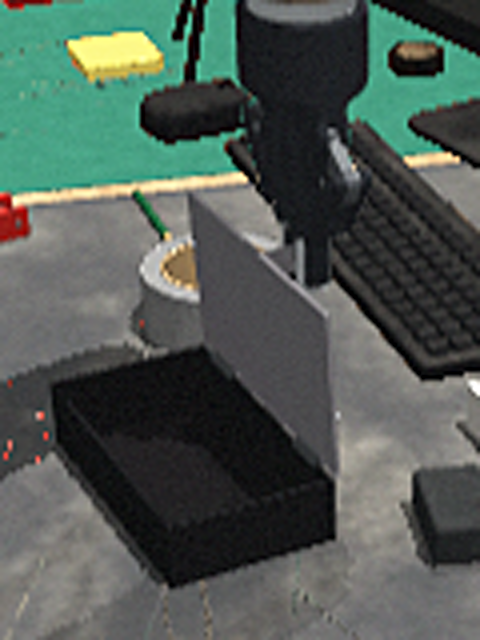

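{"api": "jog_arm", "payload": {"jaw": [1,1,1,0.7,0.6,0.6,0.6,0.6], "linear": [[0,0.0094,0.0038],[0,0.018,0.0086],[0,0.018,0.0086],[0,0.018,0.0086],[0,0.018,0.0086],[0,0.018,-0.01],[0,0.015,-0.035],[0,0,-0.065]], "delta_rot": [[0,0,0],[0,0,0],[0,0,0],[0,0,0],[0,0,0],[0,0,0],[0,0,0],[0,0,0]]}}

```text
clock: 10.9
eef_pos: [0.6038, 0.324, 0.202]
tool_rot: [0.619, 0.785, -0.002, -0.0]
ft_force: [-0.2, 0.3, 0.0]
grip_width: 0.034
```

Run:
```python
from h import *
p,d=bot.camera("side");save("s11",p,(220,0,340,200),4)
plan((*N(-28,50),.16,97.6),(*N(-28,50),.07,97.6))
```

```text
t10.9 tcp [0.6034 0.3251 0.2117] psi103.5 zax [ 0.006  0.002 -1.   ] F [-0.3  0.3  6.1] w0.0337 q [ 0.49  0.64  0.52  1.45 -0.    0.26]
lin [-0.2642, -0.1957, 0.0503] rot [0.3, -0.1, 5.9]
lin [-0.2643, -0.1962, 0.1403] rot [0.3, -0.1, 5.9]
```

View pics/s11.png

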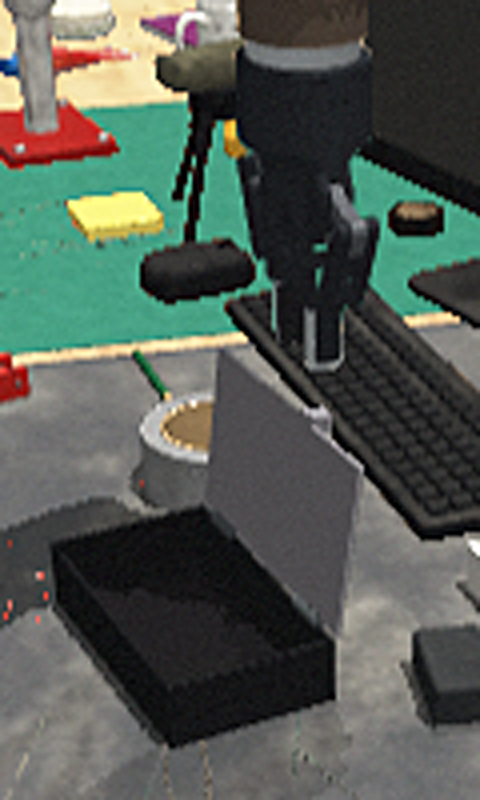

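{"api": "jog_arm", "payload": {"jaw": [1,1,1,1,1,1,1,1], "linear": [[-0.03,-0.023,-0.01],[-0.06,-0.046,0],[-0.09,-0.07,0],[-0.12,-0.09,0.02],[-0.15,-0.112,0.03],[-0.18,-0.134,0.04],[-0.21,-0.156,0.05],[-0.24,-0.178,0.05]], "delta_rot": [[0,0,1],[0,0,2],[0,0,3],[0,0,4],[0,0,5],[0,0,5.9],[0,0,5.9],[0,0,5.9]]}}

```text
clock: 11.62
eef_pos: [0.4841, 0.0481, 0.1524]
tool_rot: [0.658, 0.753, -0.002, -0.001]
ft_force: [-0.0, -0.3, -0.4]
grip_width: -0.0002
```

Run:
```python
from h import *
plan((*N(-27,50),.08,97.6),(*N(-27,50),.058,97.6))
p,d=bot.camera("top");save("t12",p,(140,160,460,280),2.5);np.save("pics/t12p.npy",p)
```

```text
t11.6 tcp [0.4841 0.0481 0.1524] psi97.6 zax [-0.003 -0.002 -1.   ] F [-0.  -0.3 -0.4] w-0.0002 q [ 0.1   0.28 -0.2   1.09 -0.   -0.03]
lin [-0.0241, -0.011, 0.0725] rot [-0.2, 0.1, 0.0]
lin [-0.0241, -0.0109, 0.0945] rot [-0.2, 0.1, 0.0]
```

View pics/t12.png

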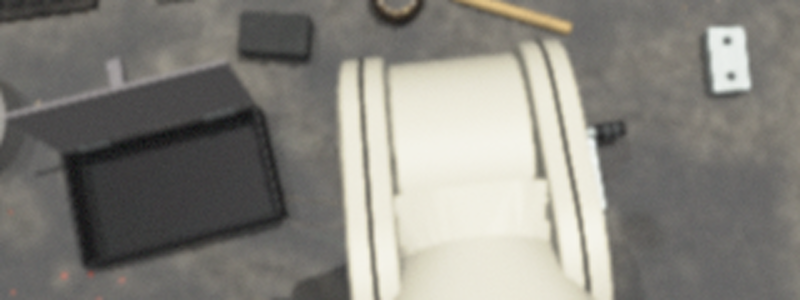

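Run:
```python
from h import *
p=np.load("pics/t12p.npy"); save("t12b",p,(155,190,265,275),7)
q=ray("top",[(175.2,266.4),(254.4,246),(244.8,203.2),(166.4,220.8)],.045)[:,:2]; print(q,q.mean(0))
for a,b in((0,1),(3,2)): v=q[a]-q[b]; print(np.linalg.norm(v),np.degrees(np.arctan2(-v[0],v[1])))
for a,b in((0,3),(1,2)): v=q[b]-q[a]; print(np.linalg.norm(v),np.degrees(np.arctan2(v[1],v[0])))
```

```text
[[0.44224563 0.37814485]
 [0.48770287 0.19661635]
 [0.58928842 0.22164514]
 [0.54829998 0.40495082]] [0.51688423 0.30033929]
0.18713352122735485 14.058557114630958
0.18783244061002102 12.604394496186512
0.10938961338626654 14.184817627915978
0.10462344082181355 13.840941719300066
```

View pics/t12b.png

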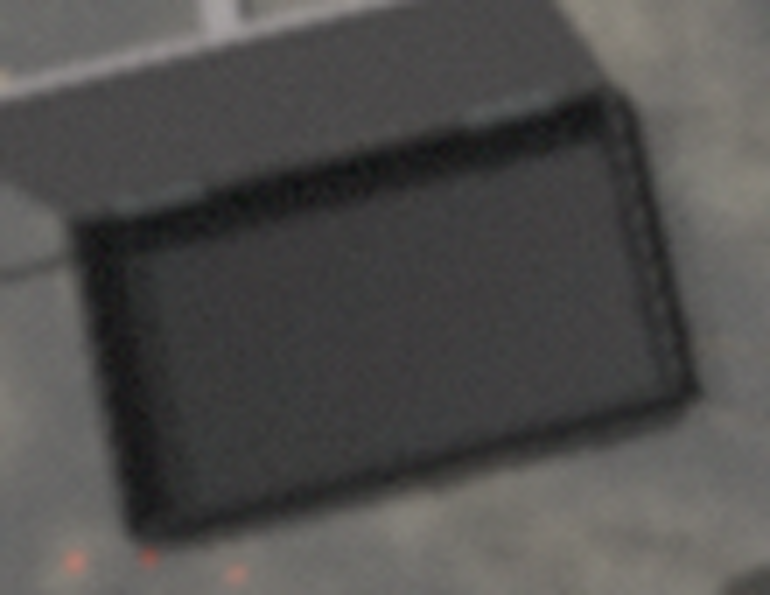

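{"api": "jog_arm", "payload": {"jaw": [1,1,1,1,1,1,1,1], "linear": [[-0.012,-0.0055,0.02],[-0.024,-0.011,0.045],[-0.024,-0.011,0.07],[-0.024,-0.011,0.082],[-0.024,-0.011,0.086],[-0.024,-0.011,0.09],[-0.024,-0.011,0.0925],[-0.024,-0.011,0.0925]], "delta_rot": [[0,0,0],[0,0,0],[0,0,0],[0,0,0],[0,0,0],[0,0,0],[0,0,0],[0,0,0]]}}

```text
clock: 12.33
eef_pos: [0.4797, 0.0253, 0.0621]
tool_rot: [0.658, 0.753, 0.0, 0.0]
ft_force: [-0.3, -0.3, 0.4]
grip_width: 0.0
```

Run:
```python
from h import *
plan((*N(-27,50),.058,97.6),)
p,d=bot.camera("side");save("s13",p,(220,140,340,280),5)
```

```text
t12.3 tcp [0.4797 0.0253 0.0621] psi97.7 zax [ 0.001 -0.    -1.   ] F [-0.3 -0.3  0.4] w0.0000 q [ 0.05  0.37 -0.34  0.86 -0.   -0.08]
lin [-0.0021, -0.0038, 0.0041] rot [0.1, 0.0, 0.1]
```

View pics/s13.png

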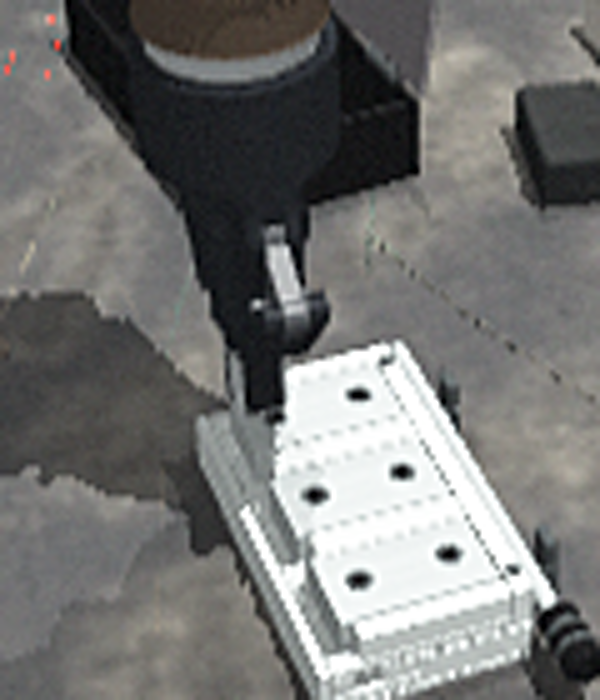

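{"api": "jog_arm", "payload": {"jaw": [1,1,1,1,1,1,1,1], "linear": [[-0.002,-0.0035,0],[-0.002,-0.0035,0.003],[-0.002,-0.0035,0.006],[-0.002,-0.0035,0.009],[-0.002,-0.0035,0.011],[-0.002,-0.0035,0.013],[-0.002,-0.0035,0.0145],[-0.002,-0.0035,0.0145]], "delta_rot": [[0,0,0],[0,0,0],[0,0,0],[0,0,0],[0,0,0],[0,0,0],[0,0,0],[0,0,0]]}}

```text
clock: 13.05
eef_pos: [0.476, 0.0227, 0.0482]
tool_rot: [0.658, 0.753, 0.0, 0.0]
ft_force: [-4.7, 0.7, 11.3]
grip_width: -0.0001
```

```bash
sed -i 's/BC=np.array(\[.518,.306\])/BC=np.array([.5175,.304])/' h.py
python3 - <<'E'
from h import *
plan((*N(-27,50),.048,97.6),)
p,d=bot.camera("side");save("s14",p,(220,140,340,280),5)
E
```

```text
t13.1 tcp [0.476  0.0227 0.0482] psi97.7 zax [ 0.  0. -1.] F [-4.7  0.7 11.3] w-0.0001 q [ 0.05  0.39 -0.37  0.82  0.   -0.09]
lin [-0.0001, 0.0002, 0.0002] rot [0.0, 0.0, 0.1]
```

View pics/s14.png

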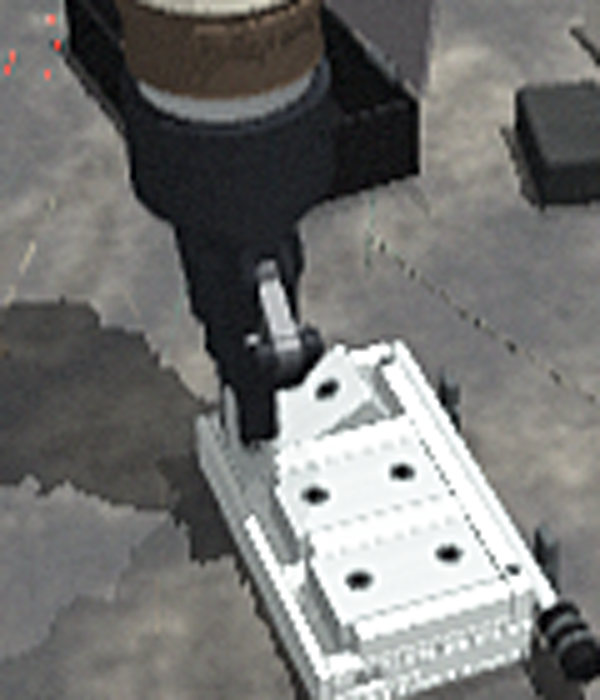

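{"api": "jog_arm", "payload": {"jaw": [1,1,1,0.6,0.42,0.42,0.42,0.42], "linear": [[0,0,-0.015],[0,0,-0.035],[0,0,-0.055],[0,-0.01,-0.055],[0,-0.03,-0.055],[0,-0.036,-0.045],[0,-0.036,-0.045],[0,-0.036,-0.045]], "delta_rot": [[0,0,0],[0,0,0],[0,0,0],[0,0,0],[0,0,0],[0,0,0],[0,0,0],[0,0,0]]}}

```text
clock: 13.77
eef_pos: [0.44, 0.0179, 0.0919]
tool_rot: [0.658, 0.753, -0.0, -0.0]
ft_force: [0.2, 0.5, 0.4]
grip_width: 0.049
```

Run:
```python
from h import *
plan((*N(9,50),.058,97.6),)
p,d=bot.camera("side");save("s15",p,(220,140,340,280),5)
```

```text
t13.8 tcp [0.44   0.0179 0.0919] psi97.6 zax [-0.001  0.    -1.   ] F [0.2 0.5 0.4] w0.0490 q [ 0.04  0.26 -0.41  0.9   0.   -0.09]
lin [-0.0001, 0.0726, 0.0338] rot [-0.0, -0.0, 0.0]
```

View pics/s15.png

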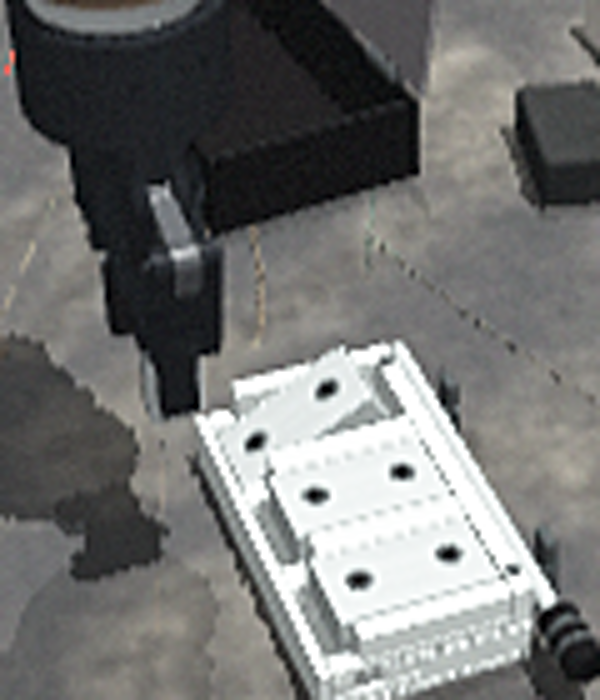

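{"api": "jog_arm", "payload": {"jaw": [0.42,0.42,0.42,0.42,0.42,0.42,0.42,0.42], "linear": [[0,0.025,0],[0,0.05,0],[0,0.0725,0],[0,0.0725,0.01],[0,0.0725,0.02],[0,0.0725,0.03],[0,0.0725,0.033],[0,0.0725,0.033]], "delta_rot": [[0,0,0],[0,0,0],[0,0,0],[0,0,0],[0,0,0],[0,0,0],[0,0,0],[0,0,0]]}}

```text
clock: 14.48
eef_pos: [0.5098, 0.0274, 0.0574]
tool_rot: [0.658, 0.753, -0.002, -0.002]
ft_force: [-0.6, -0.2, 0.0]
grip_width: 0.0495
```

Run:
```python
from h import *
plan((*N(9,50),.058,97.6),)
p,d=bot.camera("side");save("s16",p,(220,140,340,280),5)
```

```text
t14.5 tcp [0.5098 0.0274 0.0574] psi97.7 zax [-0.004 -0.    -1.   ] F [-0.6 -0.2  0. ] w0.0495 q [ 0.05  0.43 -0.26  0.88 -0.   -0.08]
lin [-0.0002, 0.0021, -0.0006] rot [-0.3, -0.0, 0.1]
```

View pics/s16.png

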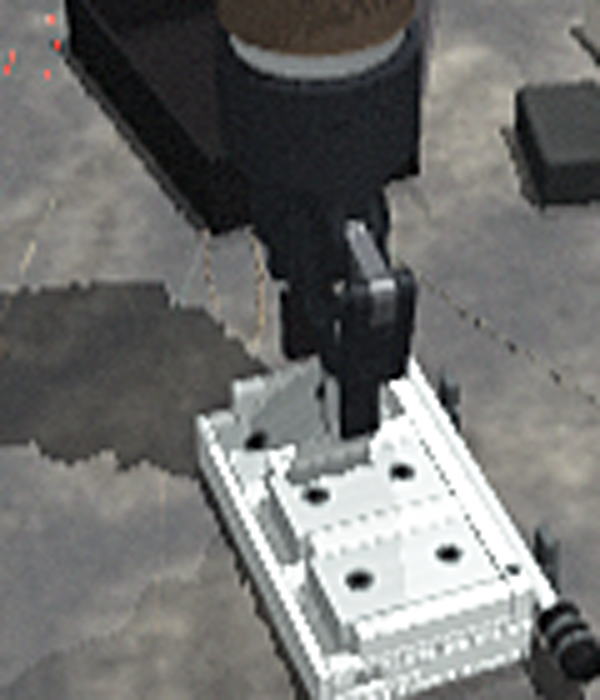

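{"api": "jog_arm", "payload": {"jaw": [0.42,0.5,0.7,1,1,1,1,1], "linear": [[0,0.002,0.001],[0,0.002,0.001],[0,0.002,0.001],[0,0.002,0.001],[0,0.002,0.001],[0,0.002,0.001],[0,0.002,0.001],[0,0.002,0.001]], "delta_rot": [[0,0,0],[0,0,0],[0,0,0],[0,0,0],[0,0,0],[0,0,0],[0,0,0],[0,0,0]]}}

```text
clock: 15.2
eef_pos: [0.5145, 0.0278, 0.0586]
tool_rot: [0.658, 0.753, 0.0, 0.0]
ft_force: [0.1, -0.6, 4.4]
grip_width: 0.0338
```

{"api": "jog_arm", "payload": {"jaw": [1,1,1,1,1,1,1,1], "linear": [[0,0,-0.003],[0,0,-0.008],[0,0,-0.015],[0,0,-0.025],[0,0,-0.035],[0,0,-0.05],[0,0,-0.065],[0,0,-0.08]], "delta_rot": [[0,0,0],[0,0,0],[0,0,0],[0,0,0],[0,0,0],[0,0,0],[0,0,0],[0,0,0]]}}

```text
clock: 15.87
eef_pos: [0.5142, 0.0278, 0.1397]
tool_rot: [0.658, 0.753, 0.0, 0.0]
ft_force: [-0.3, 0.0, -1.5]
grip_width: 0.0337
```

Run:
```python
from h import *
print(B(5,55))
plan((*B(5,55),.17,103.8),)
p,d=bot.camera("side");save("s17",p,(220,100,340,280),4)
```

```text
[0.50923633 0.35860505]
t15.9 tcp [0.5142 0.0278 0.1397] psi97.7 zax [ 0.001  0.    -1.   ] F [-0.3  0.  -1.5] w0.0337 q [ 0.05  0.34 -0.15  1.08  0.   -0.08]
lin [0.3285, 0.0392, -0.0302] rot [0.0, 0.0, -6.1]
```

View pics/s17.png

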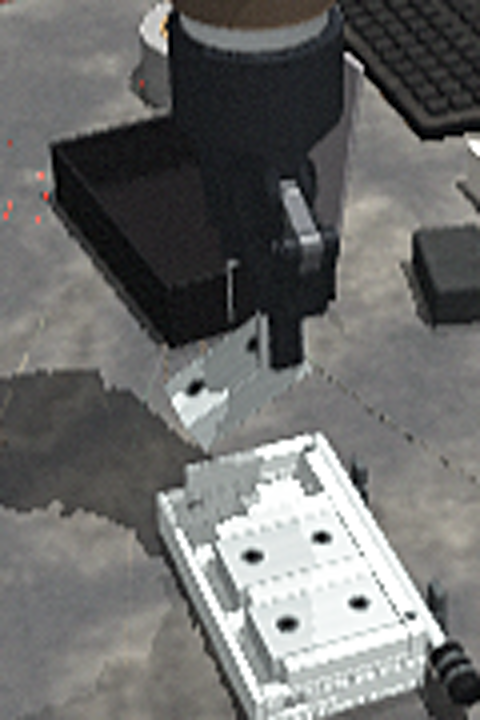

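{"api": "jog_arm", "payload": {"jaw": [1,1,1,1,1,1,1,1], "linear": [[0.03,0.004,-0.01],[0.07,0.008,-0.02],[0.11,0.013,-0.03],[0.15,0.018,-0.03],[0.19,0.023,-0.03],[0.23,0.028,-0.03],[0.27,0.033,-0.03],[0.305,0.037,-0.03]], "delta_rot": [[0,0,-1],[0,0,-2],[0,0,-3],[0,0,-4],[0,0,-5],[0,0,-6],[0,0,-6],[0,0,-6]]}}

```text
clock: 16.58
eef_pos: [0.5097, 0.3377, 0.1685]
tool_rot: [0.618, 0.786, 0.001, 0.0]
ft_force: [0.2, -0.1, -1.4]
grip_width: 0.0339
```

Run:
```python
from h import *
plan((*B(6,52),.10,103.8),(*B(6,52),.062,103.8))
p,d=bot.camera("side");save("s18",p,(200,20,340,200),4)
```

```text
t16.6 tcp [0.5097 0.3377 0.1685] psi103.7 zax [ 0.001  0.001 -1.   ] F [ 0.2 -0.1 -1.4] w0.0339 q [0.59 0.5  0.18 1.25 0.   0.35]
lin [0.0174, 0.0055, 0.0685] rot [0.0, -0.0, -0.1]
lin [0.0173, 0.0054, 0.1065] rot [0.0, -0.0, -0.1]
```

View pics/s18.png

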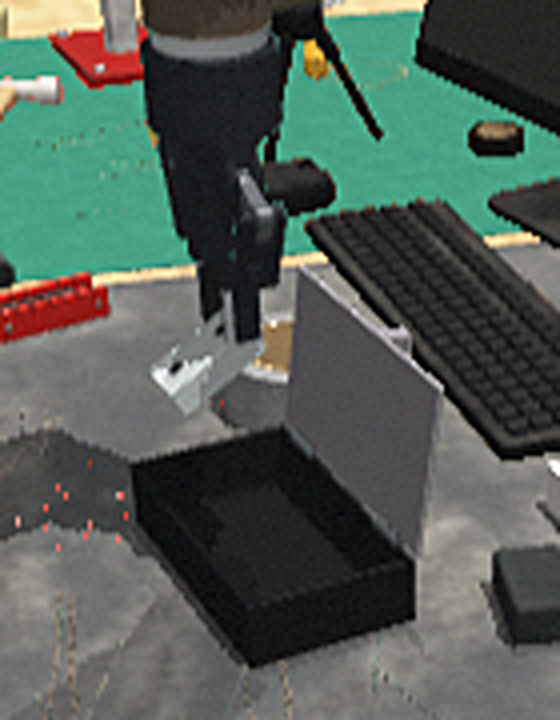

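{"api": "jog_arm", "payload": {"jaw": [1,1,1,1,1,1,1,1], "linear": [[0.01,0.003,0.02],[0.0175,0.0055,0.045],[0.0175,0.0055,0.07],[0.0175,0.0055,0.085],[0.0175,0.0055,0.095],[0.0175,0.0055,0.1],[0.0175,0.0055,0.104],[0.0175,0.0055,0.104]], "delta_rot": [[0,0,0],[0,0,0],[0,0,0],[0,0,0],[0,0,0],[0,0,0],[0,0,0],[0,0,0]]}}

```text
clock: 17.3
eef_pos: [0.5116, 0.3532, 0.0643]
tool_rot: [0.618, 0.786, 0.0, 0.0]
ft_force: [-0.5, -0.1, -1.9]
grip_width: 0.0337
```

Run:
```python
from h import *
plan((*B(6,52),.062,103.8))
p,d=bot.camera("side");save("s19",p,(200,20,340,200),4)
```

```text
t17.3 tcp [0.5116 0.3532 0.0643] psi103.6 zax [ 0.  0. -1.] F [-0.5 -0.1 -1.9] w0.0337 q [0.6  0.61 0.07 1.03 0.   0.37]
lin [0.0028, -0.0, 0.0023] rot [0.0, -0.0, -0.2]
```

View pics/s19.png

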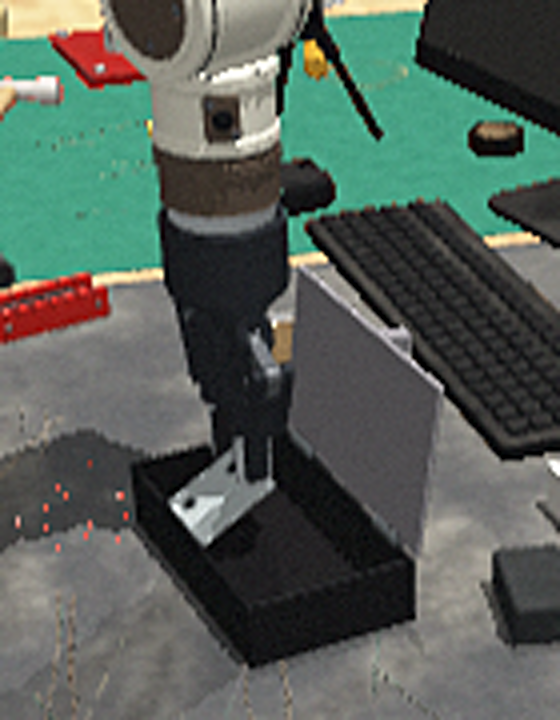

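Now I'll lower it, letting the insert turn flat against the floor.

{"api": "jog_arm", "payload": {"jaw": [1,1,1,1,1,1,1,1], "linear": [[0,0,0.003],[0,0,0.006],[0,0,0.009],[0,0,0.012],[0,0,0.015],[0,0,0.018],[0,0,0.021],[0,0,0.021]], "delta_rot": [[0,0,0],[0,0,0],[0,0,0],[0,0,0],[0,0,0],[0,0,0],[0,0,0],[0,0,0]]}}

```text
clock: 18.02
eef_pos: [0.5192, 0.3562, 0.0494]
tool_rot: [0.619, 0.786, 0.008, 0.005]
ft_force: [8.2, -0.7, 15.3]
grip_width: 0.0339
```

Run:
```python
from h import *
st()
p,d=bot.camera("side");save("s20",p,(200,20,340,200),4)
```

```text
t18.0 tcp [0.5192 0.3562 0.0494] psi103.6 zax [ 0.018  0.007 -1.   ] F [ 8.2 -0.7 15.3] w0.0339 q [ 0.6   0.62  0.06  0.98 -0.    0.37]
```

View pics/s20.png

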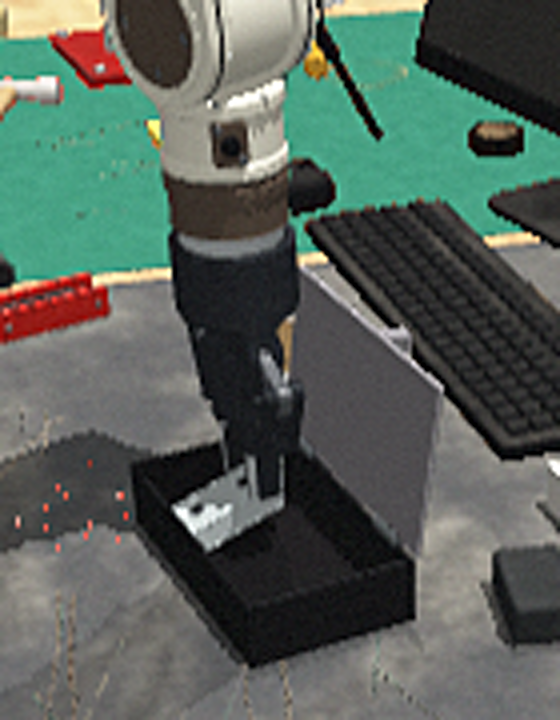

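{"api": "jog_arm", "payload": {"jaw": [0.75,0.5,0.48,0.48,0.48,0.48,0.48,0.48], "linear": [[0,0,-0.003],[0,0,-0.005],[0,0,-0.005],[0,0,-0.005],[0,0,-0.02],[0,0,-0.04],[0,0,-0.07],[0,0,-0.1]], "delta_rot": [[0,0,0],[0,0,0],[0,0,0],[0,0,0],[0,0,0],[0,0,0],[0,0,0],[0,0,0]]}}

```text
clock: 18.73
eef_pos: [0.5096, 0.3524, 0.1417]
tool_rot: [0.618, 0.786, -0.003, -0.001]
ft_force: [0.2, -0.1, -0.5]
grip_width: 0.0443
```

Run:
```python
from h import *
p,d=bot.camera("side");save("s21",p,(200,20,340,200),4)
plan((*N(-27,0),.15,97.6),(*N(-27,0),.062,97.6))
```

```text
t18.8 tcp [0.5129 0.3548 0.1498] psi103.7 zax [ 0.006  0.004 -1.   ] F [1.9 0.6 4.9] w0.0444 q [0.61 0.53 0.18 1.21 0.   0.37]
lin [-0.3637, -0.1195, -0.002] rot [0.4, -0.2, 6.1]
lin [-0.364, -0.12, 0.086] rot [0.4, -0.2, 6.1]
```

View pics/s21.png

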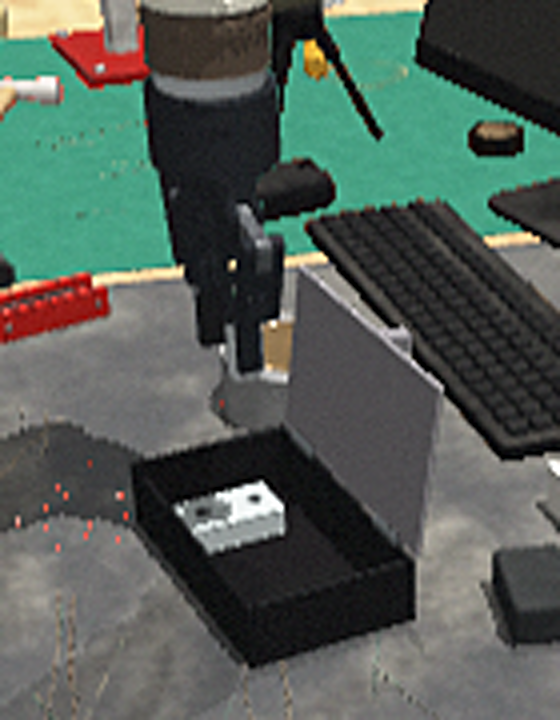

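{"api": "jog_arm", "payload": {"jaw": [1,1,1,1,1,1,1,1], "linear": [[-0.038,-0.012,0],[-0.076,-0.024,0],[-0.114,-0.036,0],[-0.152,-0.048,0],[-0.19,-0.06,0],[-0.228,-0.075,0],[-0.266,-0.088,0],[-0.304,-0.1,0]], "delta_rot": [[0,0,1],[0,0,2],[0,0,3],[0,0,4],[0,0,5],[0,0,6],[0,0,6],[0,0,6]]}}

```text
clock: 19.45
eef_pos: [0.4842, 0.0327, 0.1422]
tool_rot: [0.658, 0.753, -0.001, -0.001]
ft_force: [1.0, 0.4, 0.0]
grip_width: 0.0
```

Run:
```python
from h import *
plan((*N(-27,0),.062,97.6),(*N(-27,0),.048,97.6))
```

```text
t19.4 tcp [0.4842 0.0327 0.1422] psi97.7 zax [-0.002 -0.    -1.   ] F [1.  0.4 0. ] w0.0000 q [ 0.07  0.29 -0.22  1.06  0.   -0.07]
lin [-0.0589, -0.0092, 0.0802] rot [-0.1, -0.0, 0.1]
lin [-0.0589, -0.0091, 0.0942] rot [-0.1, -0.0, 0.1]
```

{"api": "jog_arm", "payload": {"jaw": [1,1,1,1,1,1,1,1], "linear": [[-0.025,-0.005,0.02],[-0.05,-0.009,0.04],[-0.059,-0.009,0.06],[-0.059,-0.009,0.072],[-0.059,-0.009,0.072],[-0.059,-0.009,0.072],[-0.059,-0.009,0.072],[-0.059,-0.009,0.072]], "delta_rot": [[0,0,0],[0,0,0],[0,0,0],[0,0,0],[0,0,0],[0,0,0],[0,0,0],[0,0,0]]}}

```text
clock: 20.12
eef_pos: [0.4856, -0.0248, 0.072]
tool_rot: [0.658, 0.753, 0.001, 0.001]
ft_force: [-0.3, 0.5, -0.3]
grip_width: -0.0002
```

Run:
```python
from h import *
plan((*N(-27,0),.062,97.6),(*N(-27,0),.048,97.6))
```

```text
t20.1 tcp [ 0.4856 -0.0248  0.072 ] psi97.7 zax [ 0.002 -0.    -1.   ] F [-0.3  0.5 -0.3] w-0.0002 q [-0.05  0.37 -0.32  0.88  0.   -0.19]
lin [-0.0016, -0.003, 0.01] rot [0.1, 0.0, 0.1]
lin [-0.0016, -0.0031, 0.024] rot [0.1, 0.0, 0.1]
```

{"api": "jog_arm", "payload": {"jaw": [1,1,1,1,1,1,1,1], "linear": [[-0.0015,-0.003,0.005],[-0.0015,-0.003,0.01],[-0.0015,-0.003,0.013],[-0.0015,-0.003,0.016],[-0.0015,-0.003,0.019],[-0.0015,-0.003,0.022],[-0.0015,-0.003,0.0245],[-0.0015,-0.003,0.0245]], "delta_rot": [[0,0,0],[0,0,0],[0,0,0],[0,0,0],[0,0,0],[0,0,0],[0,0,0],[0,0,0]]}}

```text
clock: 20.78
eef_pos: [0.4808, -0.0273, 0.047]
tool_rot: [0.658, 0.753, -0.001, -0.001]
ft_force: [-6.4, -0.1, 9.4]
grip_width: -0.0001
```

{"api": "jog_arm", "payload": {"jaw": [1,1,1,0.6,0.42,0.42,0.42,0.42], "linear": [[0,0,-0.015],[0,0,-0.035],[0,0,-0.05],[0,0.015,-0.05],[0,0.037,-0.05],[0,0.037,-0.04],[0,0.037,-0.03],[0,0.037,-0.03]], "delta_rot": [[0,0,0],[0,0,0],[0,0,0],[0,0,0],[0,0,0],[0,0,0],[0,0,0],[0,0,0]]}}

```text
clock: 21.45
eef_pos: [0.5162, -0.0222, 0.0737]
tool_rot: [0.658, 0.753, -0.002, -0.002]
ft_force: [-1.0, -0.3, -0.7]
grip_width: 0.0496
```

Run:
```python
from h import *
plan((*N(11,0),.0575,97.6))
p,d=bot.camera("side");save("s22",p,(220,140,360,300),4)
```

```text
t21.4 tcp [ 0.5162 -0.0222  0.0737] psi97.7 zax [-0.006  0.    -1.   ] F [-1.  -0.3 -0.7] w0.0496 q [-0.04  0.42 -0.23  0.93 -0.   -0.18]
lin [-0.0002, 0.0044, 0.0162] rot [-0.3, -0.1, 0.1]
```

View pics/s22.png

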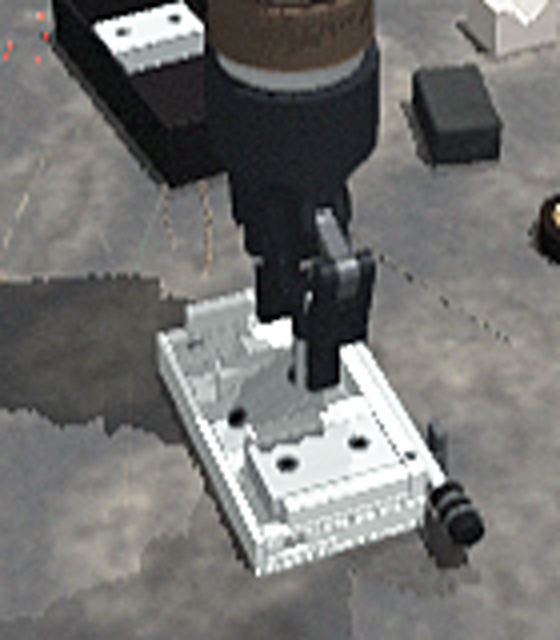

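{"api": "jog_arm", "payload": {"jaw": [0.42,0.42,0.42,0.42,0.7,1,1,1], "linear": [[0,0.003,0.006],[0,0.003,0.012],[0,0.003,0.0165],[0,0.003,0.0165],[0,0.003,0.0165],[0,0.003,0.0165],[0,0.003,0.0165],[0,0.003,0.0165]], "delta_rot": [[0,0,0],[0,0,0],[0,0,0],[0,0,0],[0,0,0],[0,0,0],[0,0,0],[0,0,0]]}}

```text
clock: 22.17
eef_pos: [0.5214, -0.0219, 0.0602]
tool_rot: [0.658, 0.753, -0.0, -0.0]
ft_force: [-1.1, 0.0, -0.7]
grip_width: 0.0338
```

{"api": "jog_arm", "payload": {"jaw": [1,1,1,1,1,1,1,1], "linear": [[0,0,0],[0,0,-0.003],[0,0,-0.01],[0,0,-0.02],[0,0,-0.035],[0,0,-0.05],[0,0,-0.065],[0,0,-0.08]], "delta_rot": [[0,0,0],[0,0,0],[0,0,0],[0,0,0],[0,0,0],[0,0,0],[0,0,0],[0,0,0]]}}

```text
clock: 22.83
eef_pos: [0.5222, -0.0219, 0.1421]
tool_rot: [0.658, 0.753, 0.001, 0.001]
ft_force: [-0.1, -0.1, -2.4]
grip_width: 0.0335
```

Run:
```python
from h import *
plan((*B(6,-52),.17,103.8),)
p,d=bot.camera("side");save("s23",p,(220,100,360,280),4)
```

```text
t22.8 tcp [ 0.5222 -0.0219  0.1421] psi97.7 zax [ 0.002 -0.    -1.   ] F [-0.1 -0.1 -2.4] w0.0335 q [-0.04  0.35 -0.13  1.09  0.   -0.18]
lin [0.2725, 0.0503, -0.0279] rot [0.1, 0.0, -6.1]
```

View pics/s23.png

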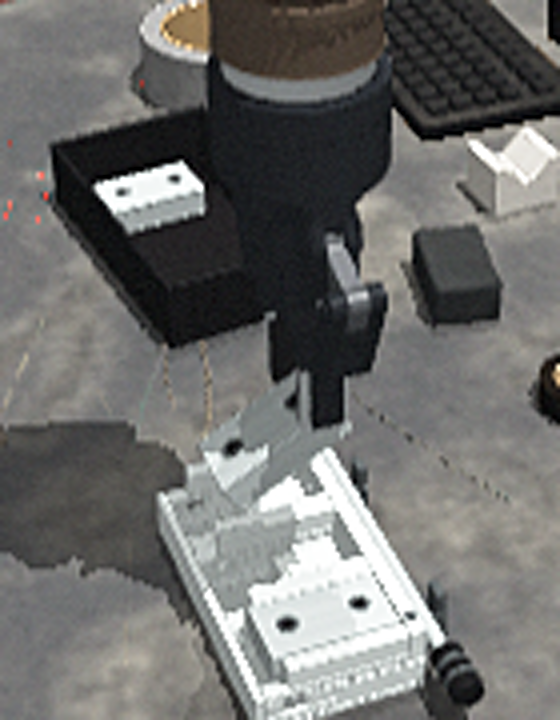

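{"api": "jog_arm", "payload": {"jaw": [1,1,1,1,1,1,1,1], "linear": [[0.03,0.005,-0.01],[0.068,0.012,-0.02],[0.106,0.02,-0.028],[0.144,0.028,-0.028],[0.182,0.035,-0.028],[0.22,0.042,-0.028],[0.255,0.048,-0.028],[0.272,0.05,-0.02]], "delta_rot": [[0,0,-1],[0,0,-2],[0,0,-3],[0,0,-4],[0,0,-5],[0,0,-6],[0,0,-6],[0,0,-6]]}}

```text
clock: 23.55
eef_pos: [0.5362, 0.2595, 0.1621]
tool_rot: [0.616, 0.787, 0.003, 0.001]
ft_force: [0.9, 0.0, -1.3]
grip_width: 0.0338
```

Run:
```python
from h import *
plan((*B(8,-52),.10,103.8),(*B(8,-52),.062,103.8))
p,d=bot.camera("side");save("s24",p,(200,20,340,200),4)
```

```text
t23.6 tcp [0.5362 0.2595 0.1621] psi103.9 zax [ 0.005  0.004 -1.   ] F [ 0.9  0.  -1.3] w0.0338 q [0.45 0.47 0.11 1.21 0.   0.21]
lin [-0.0045, 0.0001, 0.0621] rot [0.3, -0.2, 0.1]
lin [-0.0046, -0.0001, 0.1001] rot [0.3, -0.2, 0.1]
```

View pics/s24.png

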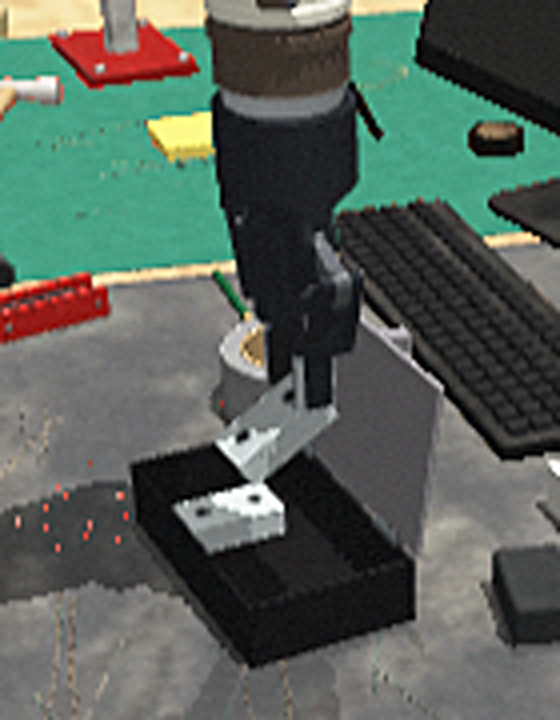

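{"api": "jog_arm", "payload": {"jaw": [1,1,1,1,1,1,1,1], "linear": [[-0.003,0,0.02],[-0.0045,0,0.04],[-0.0045,0,0.06],[-0.0045,0,0.075],[-0.0045,0,0.085],[-0.0045,0,0.092],[-0.0045,0,0.098],[-0.0045,0,0.098]], "delta_rot": [[0,0,0],[0,0,0],[0,0,0],[0,0,0],[0,0,0],[0,0,0],[0,0,0],[0,0,0]]}}

```text
clock: 24.27
eef_pos: [0.5358, 0.2497, 0.0614]
tool_rot: [0.618, 0.786, -0.001, -0.0]
ft_force: [-1.2, 0.4, -1.6]
grip_width: 0.0337
```

Run:
```python
from h import *
plan((*B(8,-52),.062,103.8))
p,d=bot.camera("side");save("s25",p,(200,20,340,200),4)
```

```text
t24.3 tcp [0.5358 0.2497 0.0614] psi103.6 zax [-0.001 -0.    -1.   ] F [-1.2  0.4 -1.6] w0.0337 q [ 0.44  0.56 -0.03  0.99 -0.    0.2 ]
lin [0.0051, 0.0032, -0.0006] rot [-0.1, 0.0, -0.2]
```

View pics/s25.png

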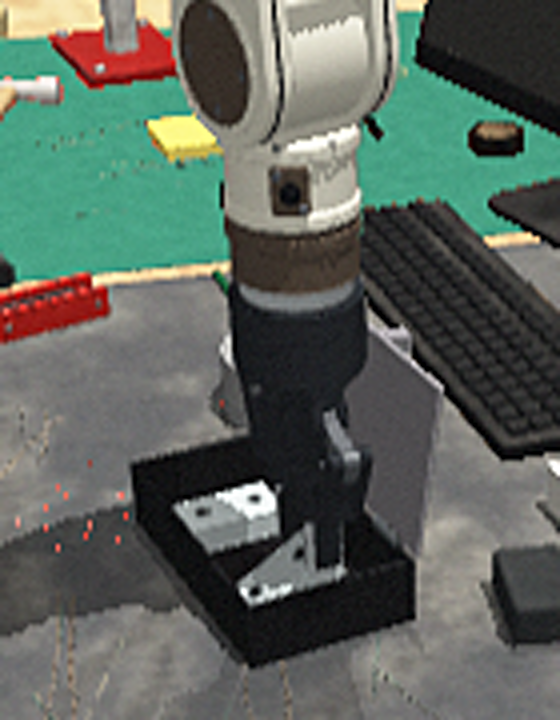

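{"api": "jog_arm", "payload": {"jaw": [1,1,1,1,1,1,1,1], "linear": [[0.004,0,0],[0.004,0.001,0.003],[0.004,0.003,0.006],[0.004,0.005,0.009],[0.004,0.006,0.012],[0.004,0.007,0.015],[0.004,0.007,0.018],[0.004,0.007,0.018]], "delta_rot": [[0,0,0],[0,0,0],[0,0,0],[0,0,0],[0,0,0],[0,0,0],[0,0,0],[0,0,0]]}}

```text
clock: 24.98
eef_pos: [0.5478, 0.2577, 0.0482]
tool_rot: [0.618, 0.786, 0.006, 0.003]
ft_force: [4.7, 1.1, 10.8]
grip_width: 0.0335
```

{"api": "jog_arm", "payload": {"jaw": [0.75,0.5,0.48,0.48,0.48,0.48,0.48,0.48], "linear": [[0,0,-0.003],[0,0,-0.005],[0,0,-0.005],[0,0,-0.005],[0,0,-0.02],[0,0,-0.04],[0,0,-0.07],[0,0,-0.1]], "delta_rot": [[0,0,0],[0,0,0],[0,0,0],[0,0,0],[0,0,0],[0,0,0],[0,0,0],[0,0,0]]}}

```text
clock: 25.65
eef_pos: [0.5403, 0.2547, 0.1431]
tool_rot: [0.618, 0.786, -0.002, -0.001]
ft_force: [0.9, 0.7, -1.0]
grip_width: 0.0443
```

Run:
```python
from h import *
p,d=bot.camera("side");save("s26",p,(200,20,340,200),4)
plan((*N(-27,-50),.15,97.6),(*N(-27,-50),.062,97.6))
```

```text
t25.7 tcp [0.544  0.2565 0.1509] psi103.7 zax [ 0.007  0.003 -1.   ] F [0.6 1.8 4.5] w0.0447 q [ 0.44  0.49  0.11  1.18 -0.    0.2 ]
lin [-0.3106, -0.1317, -0.0005] rot [0.4, -0.1, 6.1]
lin [-0.3107, -0.1323, 0.0875] rot [0.4, -0.1, 6.1]
```

View pics/s26.png

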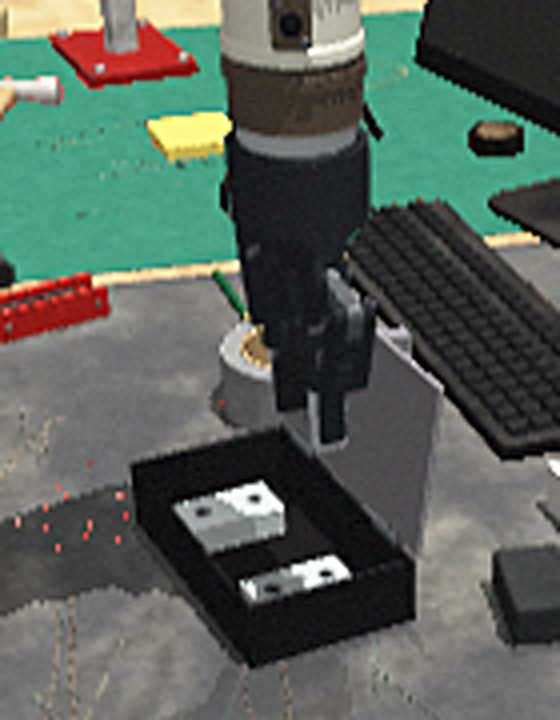

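Second insert is flat in the box. Now for the third one, at y = -50.

{"api": "jog_arm", "payload": {"jaw": [1,1,1,1,1,1,1,1], "linear": [[-0.037,-0.016,0],[-0.074,-0.032,0],[-0.111,-0.048,0],[-0.148,-0.064,0],[-0.185,-0.08,0],[-0.222,-0.096,0],[-0.259,-0.112,0],[-0.29,-0.125,0]], "delta_rot": [[0,0,1],[0,0,2],[0,0,3],[0,0,4],[0,0,5],[0,0,6],[0,0,6],[0,0,6]]}}

```text
clock: 26.37
eef_pos: [0.4872, -0.0581, 0.1433]
tool_rot: [0.659, 0.752, -0.001, -0.001]
ft_force: [0.4, 0.3, -0.6]
grip_width: -0.0002
```

Run:
```python
from h import *
plan((*N(-27,-50),.062,97.6),(*N(-27,-50),.048,97.6))
p,d=bot.camera("top");save("t27",p,(140,160,460,280),2.5)
```

```text
t26.4 tcp [ 0.4872 -0.0581  0.1433] psi97.6 zax [-0.002 -0.    -1.   ] F [ 0.4  0.3 -0.6] w-0.0002 q [-0.12  0.3  -0.2   1.07 -0.   -0.25]
lin [-0.0185, -0.0001, 0.0813] rot [-0.1, 0.0, 0.0]
lin [-0.0185, -0.0, 0.0953] rot [-0.1, 0.0, 0.0]
```

View pics/t27.png

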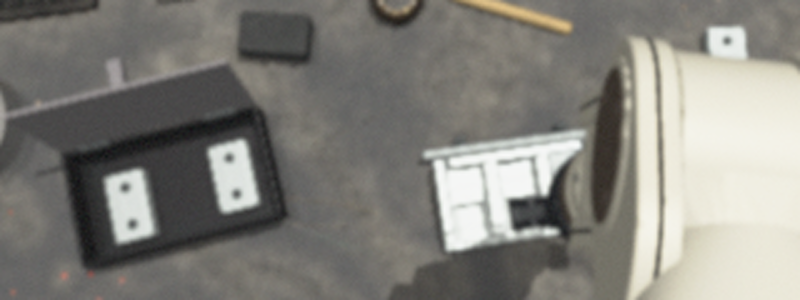

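{"api": "jog_arm", "payload": {"jaw": [1,1,1,1,1,1,1,1], "linear": [[-0.0185,0,0.02],[-0.0185,0,0.04],[-0.0185,0,0.06],[-0.0185,0,0.073],[-0.0185,0,0.073],[-0.0185,0,0.073],[-0.0185,0,0.073],[-0.0185,0,0.073]], "delta_rot": [[0,0,0],[0,0,0],[0,0,0],[0,0,0],[0,0,0],[0,0,0],[0,0,0],[0,0,0]]}}

```text
clock: 27.08
eef_pos: [0.4923, -0.074, 0.0721]
tool_rot: [0.658, 0.753, 0.001, 0.001]
ft_force: [0.6, 0.1, 0.6]
grip_width: -0.0
```

Run:
```python
from h import *
plan((*N(-27,-50),.062,97.6),(*N(-27,-50),.048,97.6))
```

```text
t27.1 tcp [ 0.4923 -0.074   0.0721] psi97.7 zax [ 0.002 -0.    -1.   ] F [0.6 0.1 0.6] w-0.0000 q [-0.15  0.39 -0.29  0.9   0.   -0.28]
lin [-0.002, -0.0032, 0.0101] rot [0.1, 0.0, 0.1]
lin [-0.002, -0.0032, 0.0241] rot [0.1, 0.0, 0.1]
```

{"api": "jog_arm", "payload": {"jaw": [1,1,1,1,1,1,1,1], "linear": [[-0.002,-0.003,0.005],[-0.002,-0.003,0.01],[-0.002,-0.003,0.013],[-0.002,-0.003,0.016],[-0.002,-0.003,0.019],[-0.002,-0.003,0.022],[-0.002,-0.003,0.0245],[-0.002,-0.003,0.0245]], "delta_rot": [[0,0,0],[0,0,0],[0,0,0],[0,0,0],[0,0,0],[0,0,0],[0,0,0],[0,0,0]]}}

```text
clock: 27.75
eef_pos: [0.4889, -0.0766, 0.0479]
tool_rot: [0.658, 0.753, 0.0, 0.0]
ft_force: [-4.5, 1.1, 11.9]
grip_width: 0.0002
```

{"api": "jog_arm", "payload": {"jaw": [1,1,1,0.6,0.42,0.42,0.42,0.42], "linear": [[0,0,-0.015],[0,0,-0.035],[0,0,-0.05],[0,0.015,-0.05],[0,0.037,-0.05],[0,0.037,-0.04],[0,0.037,-0.03],[0,0.037,-0.03]], "delta_rot": [[0,0,0],[0,0,0],[0,0,0],[0,0,0],[0,0,0],[0,0,0],[0,0,0],[0,0,0]]}}

```text
clock: 28.42
eef_pos: [0.5228, -0.0713, 0.0736]
tool_rot: [0.658, 0.753, -0.002, -0.002]
ft_force: [-1.7, -0.2, -0.3]
grip_width: 0.0494
```

Run:
```python
from h import *
plan((*N(11,-50),.0575,97.6))
p,d=bot.camera("side");save("s28",p,(220,140,360,300),4)
```

```text
t28.4 tcp [ 0.5228 -0.0713  0.0736] psi97.7 zax [-0.006  0.001 -1.   ] F [-1.7 -0.2 -0.3] w0.0494 q [-0.14  0.44 -0.19  0.94 -0.   -0.27]
lin [-0.0008, 0.0044, 0.0161] rot [-0.3, -0.1, 0.1]
```

View pics/s28.png

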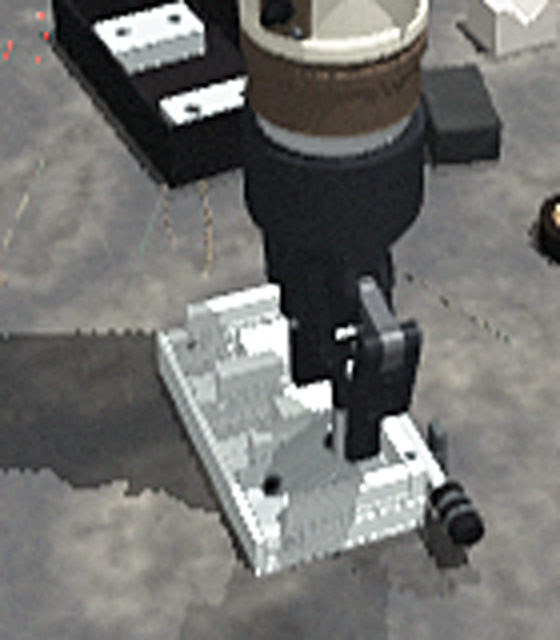

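{"api": "jog_arm", "payload": {"jaw": [0.42,0.42,0.42,0.42,0.7,1,1,1], "linear": [[0,0.003,0.006],[0,0.003,0.012],[0,0.003,0.0165],[0,0.003,0.0165],[0,0.003,0.0165],[0,0.003,0.0165],[0,0.003,0.0165],[0,0.003,0.0165]], "delta_rot": [[0,0,0],[0,0,0],[0,0,0],[0,0,0],[0,0,0],[0,0,0],[0,0,0],[0,0,0]]}}

```text
clock: 29.13
eef_pos: [0.528, -0.0713, 0.0602]
tool_rot: [0.658, 0.753, -0.0, -0.0]
ft_force: [-1.1, -0.9, -0.4]
grip_width: 0.0337
```

{"api": "jog_arm", "payload": {"jaw": [1,1,1,1,1,1,1,1], "linear": [[0,0,0],[0,0,-0.003],[0,0,-0.01],[0,0,-0.02],[0,0,-0.035],[0,0,-0.05],[0,0,-0.065],[0,0,-0.08]], "delta_rot": [[0,0,0],[0,0,0],[0,0,0],[0,0,0],[0,0,0],[0,0,0],[0,0,0],[0,0,0]]}}

```text
clock: 29.8
eef_pos: [0.5288, -0.0712, 0.1421]
tool_rot: [0.658, 0.753, 0.001, 0.001]
ft_force: [0.8, 0.1, -0.7]
grip_width: 0.0333
```

Run:
```python
from h import *
p,d=bot.camera("top");save("t29",p,(155,190,265,275),7);np.save("pics/t29p.npy",p)
p,d=bot.camera("side");save("s29",p,(220,100,360,280),4)
for q in [(126,187),(133,224),(229,157),(236,194)]:
    u=dark(np.load("pics/t29p.npy"),np.array(q)/2.5+[140,160],3); w=ray("top",u,.024)[0,:2]-BC; c,s=np.cos(BY),np.sin(BY); print((np.array([w[0]*c+w[1]*s,-w[0]*s+w[1]*c])*1000).round(1))
plan((*B(6,0),.17,103.8),)
```

```text
[12.1 50.4]
[-24.   50.2]
[ 15.6 -52.1]
[-20.2 -51.8]
t29.9 tcp [ 0.5309 -0.0715  0.1439] psi97.7 zax [ 0.007 -0.001 -1.   ] F [-0.6 -0.5 -1.9] w0.0332 q [-0.13  0.37 -0.09  1.1   0.   -0.27]
lin [0.3745, 0.0429, -0.0265] rot [0.4, 0.1, -6.1]
```

View pics/t29.png

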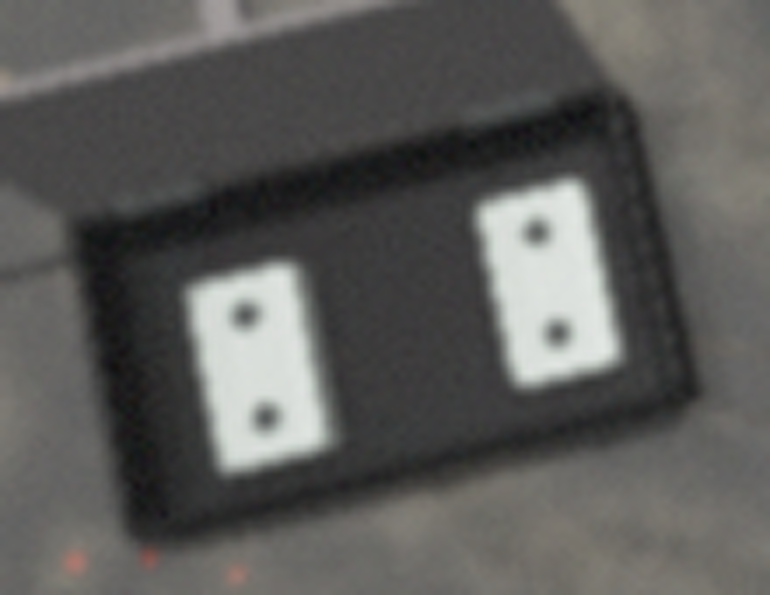

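View pics/s29.png

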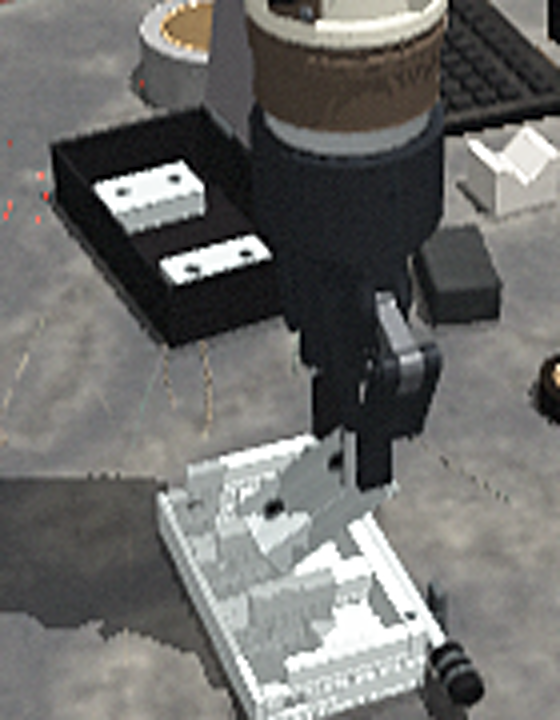

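{"api": "jog_arm", "payload": {"jaw": [1,1,1,1,1,1,1,1], "linear": [[0.035,0.004,-0.01],[0.075,0.008,-0.02],[0.115,0.013,-0.03],[0.155,0.018,-0.03],[0.195,0.023,-0.03],[0.235,0.028,-0.03],[0.275,0.033,-0.03],[0.315,0.038,-0.03]], "delta_rot": [[0,0,-1],[0,0,-2],[0,0,-3],[0,0,-4],[0,0,-5],[0,0,-6],[0,0,-6],[0,0,-6]]}}

```text
clock: 30.57
eef_pos: [0.5235, 0.248, 0.1697]
tool_rot: [0.618, 0.786, -0.0, -0.0]
ft_force: [-0.4, -0.9, -2.0]
grip_width: 0.0336
```

Run:
```python
from h import *
plan((*B(6,-1),.17,103.8),)
```

```text
t30.6 tcp [0.5235 0.248  0.1697] psi103.7 zax [-0. -0. -1.] F [-0.4 -0.9 -2. ] w0.0336 q [ 0.44  0.44  0.08  1.21 -0.    0.2 ]
lin [0.0549, 0.0134, -0.0003] rot [-0.0, 0.0, -0.1]
```

{"api": "jog_arm", "payload": {"jaw": [1,1,1,1,1,1,1,1], "linear": [[0.02,0.004,0],[0.04,0.009,0],[0.055,0.013,0],[0.057,0.013,0.015],[0.057,0.013,0.035],[0.057,0.013,0.05],[0.057,0.013,0.06],[0.057,0.013,0.06]], "delta_rot": [[0,0,0],[0,0,0],[0,0,0],[0,0,0],[0,0,0],[0,0,0],[0,0,0],[0,0,0]]}}

```text
clock: 31.23
eef_pos: [0.5216, 0.3032, 0.107]
tool_rot: [0.618, 0.786, -0.003, -0.001]
ft_force: [0.1, 0.2, -1.8]
grip_width: 0.033
```

Run:
```python
from h import *
p,d=bot.camera("side");save("s30",p,(200,20,340,200),4)
plan((*B(8,-1),.062,103.8),)
```

```text
t31.3 tcp [0.5224 0.3037 0.1087] psi103.6 zax [-0.003 -0.002 -1.   ] F [ 0.1 -0.4 -1.2] w0.0337 q [ 0.53  0.54  0.07  1.11 -0.    0.29]
lin [0.0005, 0.0035, 0.0467] rot [-0.2, 0.1, -0.2]
```

View pics/s30.png

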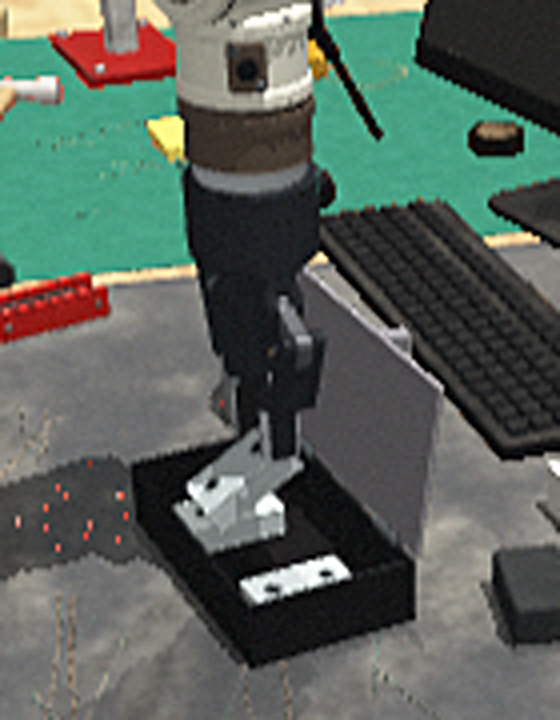

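{"api": "jog_arm", "payload": {"jaw": [1,1,1,1,1,1,1,1], "linear": [[0,0.003,0.015],[0,0.003,0.03],[0,0.003,0.042],[0,0.003,0.048],[0,0.004,0.052],[0,0.006,0.056],[0,0.008,0.06],[0,0.009,0.062]], "delta_rot": [[0,0,0],[0,0,0],[0,0,0],[0,0,0],[0,0,0],[0,0,0],[0,0,0],[0,0,0]]}}

```text
clock: 31.95
eef_pos: [0.5349, 0.3073, 0.0511]
tool_rot: [0.618, 0.786, 0.003, 0.002]
ft_force: [0.3, -1.9, 9.2]
grip_width: 0.0333
```

{"api": "jog_arm", "payload": {"jaw": [0.75,0.5,0.48,0.48,0.48,0.48,0.48,0.48], "linear": [[0,0,-0.003],[0,0,-0.005],[0,0,-0.005],[0,0,-0.005],[0,0,-0.02],[0,0,-0.04],[0,0,-0.07],[0,0,-0.1]], "delta_rot": [[0,0,0],[0,0,0],[0,0,0],[0,0,0],[0,0,0],[0,0,0],[0,0,0],[0,0,0]]}}

```text
clock: 32.62
eef_pos: [0.531, 0.3062, 0.1479]
tool_rot: [0.618, 0.786, -0.001, -0.001]
ft_force: [0.9, 0.5, -0.2]
grip_width: 0.0443
```

Run:
```python
from h import *
p,d=bot.camera("side");save("s31",p,(200,20,440,300),2.5);np.save("pics/s31p.npy",p)
p,d=bot.camera("top");save("t31",p,(380,130,480,230),5);np.save("pics/t31p.npy",p)
plan((.642,-.236,.15,92.7))
```

```text
t32.7 tcp [0.5351 0.3085 0.1542] psi103.7 zax [ 0.01   0.006 -1.   ] F [ 0.6 -0.2  0.5] w0.0444 q [0.52 0.52 0.16 1.21 0.   0.28]
lin [-0.5544, -0.0248, 0.0021] rot [0.6, -0.2, 11.0]
```

View pics/s31.png

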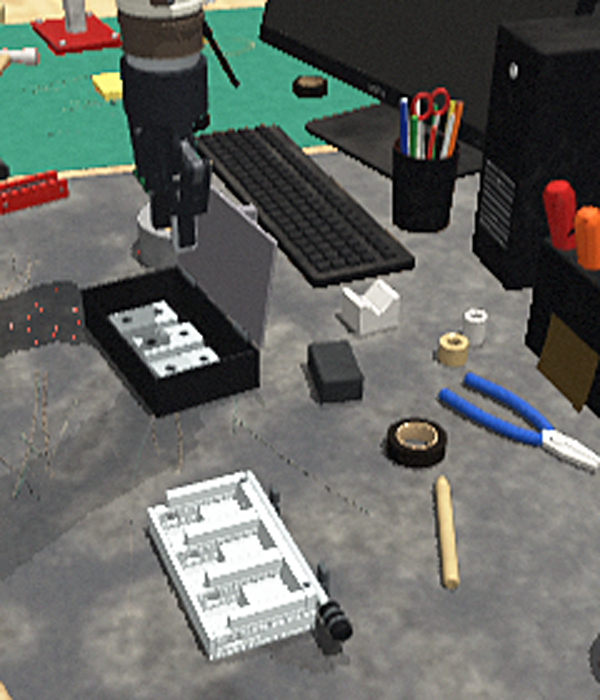

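View pics/t31.png

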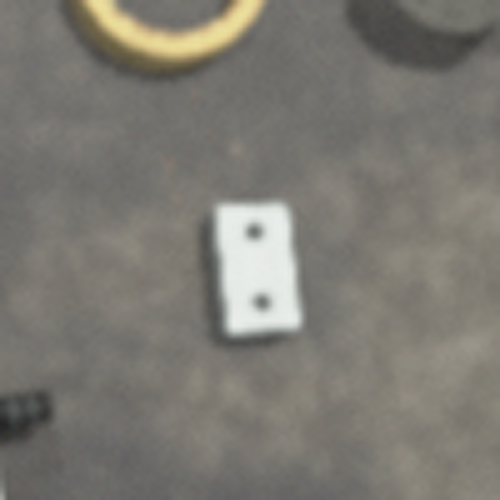

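{"api": "jog_arm", "payload": {"jaw": [0.35,0.35,0.35,0.35,0.35,0.35,0.35,0.35], "linear": [[-0.039,0,0],[-0.078,-0.003,0],[-0.117,-0.005,0],[-0.156,-0.007,0],[-0.195,-0.009,0],[-0.234,-0.011,0],[-0.273,-0.012,0],[-0.312,-0.014,0]], "delta_rot": [[0,0,1],[0,0,2],[0,0,3],[0,0,4],[0,0,6],[0,0,8],[0,0,10],[0,0,11]]}}

```text
clock: 33.38
eef_pos: [0.5919, -0.0016, 0.1476]
tool_rot: [0.691, 0.723, -0.0, -0.0]
ft_force: [0.6, 1.0, 0.7]
grip_width: 0.0554
```

Run:
```python
from h import *
p,d=bot.camera("top");save("t32",p,(155,190,265,275),7)
u=[dark(p,np.array(q)/5+[380,130],3) for q in [(262,301),(255,231)]]
A=ray("top",u,.02)[:,:2]; l=A[1]-A[0]; print(A.mean(0),np.degrees(np.arctan2(l[1],l[0])),np.linalg.norm(l))
plan((.642,-.236,.10,92.7))
```

```text
[ 0.64208839 -0.23620142] 3.4469498337230084 0.035880171435669975
t33.4 tcp [ 0.5932 -0.0093  0.1476] psi92.1 zax [ 0.001 -0.006 -1.   ] F [ 1.6 -3.7  0.1] w0.0557 q [-0.01  0.48  0.09  1.18 -0.01 -0.05]
lin [-0.2281, 0.0403, 0.0489] rot [0.0, 0.3, -0.6]
```

View pics/t32.png

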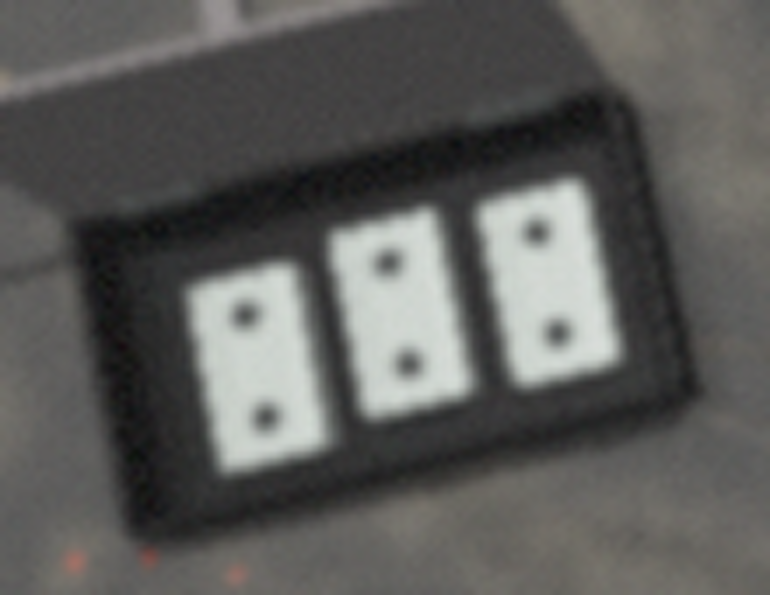

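{"api": "jog_arm", "payload": {"jaw": [0.35,0.35,0.35,0.35,0.35,0.35,0.35,0.35], "linear": [[-0.038,0.007,0.005],[-0.076,0.014,0.01],[-0.114,0.021,0.015],[-0.152,0.028,0.02],[-0.19,0.035,0.03],[-0.218,0.04,0.04],[-0.228,0.04,0.05],[-0.228,0.04,0.05]], "delta_rot": [[0,0,-0.6],[0,0,-0.6],[0,0,-0.6],[0,0,-0.6],[0,0,-0.6],[0,0,-0.6],[0,0,-0.6],[0,0,-0.6]]}}

```text
clock: 34.1
eef_pos: [0.6406, -0.2279, 0.0943]
tool_rot: [0.688, 0.726, -0.001, -0.002]
ft_force: [-0.3, 1.0, -1.3]
grip_width: 0.0554
```

Run:
```python
from h import *
p,d=bot.camera("side");save("s33",p,(320,180,460,360),4);np.save("pics/s33p.npy",p)
plan((.642,-.236,.06,93),(.642,-.236,.025,93))
```

```text
t34.1 tcp [ 0.6409 -0.2259  0.0955] psi93.1 zax [-0.004  0.002 -1.   ] F [-0.7  0.8  0.5] w0.0553 q [-0.34  0.69  0.31  1.2   0.   -0.39]
lin [-0.0102, 0.0007, 0.0355] rot [-0.2, -0.1, 0.1]
lin [-0.0103, 0.0009, 0.0705] rot [-0.2, -0.1, 0.1]
```

View pics/s33.png

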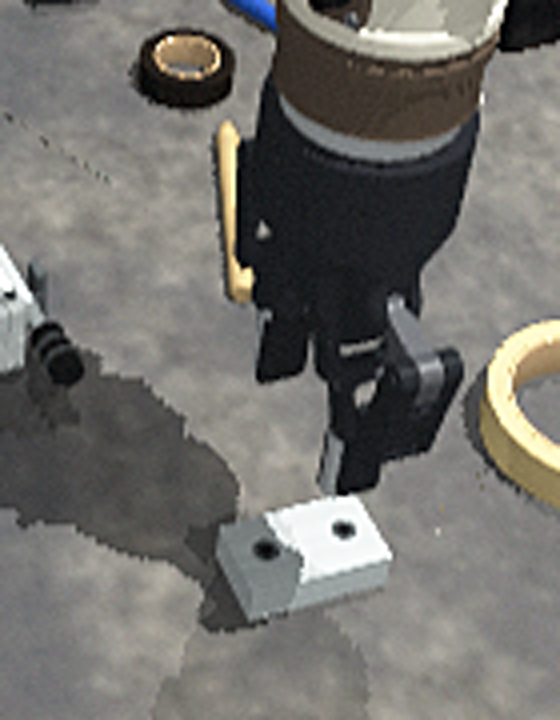

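{"api": "jog_arm", "payload": {"jaw": [0.35,0.35,0.35,0.35,0.35,0.35,0.35,0.35], "linear": [[-0.01,0.001,0.005],[-0.01,0.001,0.012],[-0.01,0.001,0.02],[-0.01,0.001,0.03],[-0.01,0.001,0.036],[-0.01,0.001,0.036],[-0.01,0.001,0.036],[-0.01,0.001,0.036]], "delta_rot": [[0,0,0],[0,0,0],[0,0,0],[0,0,0],[0,0,0],[0,0,0],[0,0,0],[0,0,0]]}}

```text
clock: 34.82
eef_pos: [0.6443, -0.2354, 0.0623]
tool_rot: [0.687, 0.727, 0.0, 0.0]
ft_force: [-0.1, -0.2, -0.5]
grip_width: 0.0561
```

Run:
```python
from h import *
p,d=bot.camera("side");save("s34",p,(320,180,460,360),4)
plan((.642,-.236,.06,93),(.642,-.236,.025,93))
```

```text
t34.9 tcp [ 0.6445 -0.2356  0.0626] psi93.3 zax [ 0.001 -0.    -1.   ] F [0.3 0.3 0.6] w0.0555 q [-0.35  0.73  0.29  1.13 -0.   -0.41]
lin [-0.0002, -0.0025, 0.0026] rot [0.1, 0.0, 0.3]
lin [-0.0002, -0.0026, 0.0376] rot [0.1, 0.0, 0.3]
```

View pics/s34.png

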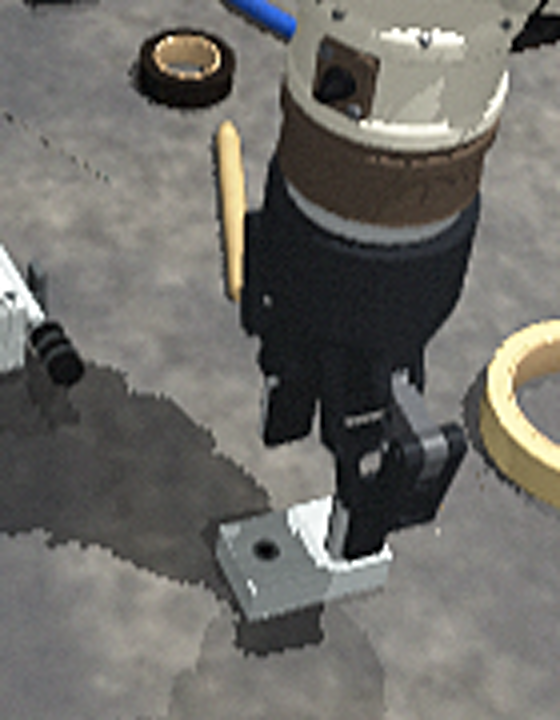

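{"api": "jog_arm", "payload": {"jaw": [0.35,0.35,0.35,0.35,0.35,0.35,0.35,0.35], "linear": [[0,-0.0025,0.005],[0,-0.0025,0.01],[0,-0.0025,0.015],[0,-0.0025,0.02],[0,-0.0025,0.026],[0,-0.0025,0.032],[0,-0.0025,0.0375],[0,-0.0025,0.0375]], "delta_rot": [[0,0,0],[0,0,0],[0,0,0],[0,0,0],[0,0,0],[0,0,0],[0,0,0],[0,0,0]]}}

```text
clock: 35.53
eef_pos: [0.6405, -0.2354, 0.0226]
tool_rot: [0.687, 0.727, -0.001, -0.001]
ft_force: [-1.5, 0.4, -0.2]
grip_width: 0.0556
```

Run:
```python
from h import *
p,d=bot.camera("side");save("s35",p,(320,180,460,360),4)
plan((.642,-.236,.025,93))
```

```text
t35.6 tcp [ 0.6408 -0.2355  0.0233] psi93.3 zax [-0.002  0.001 -1.   ] F [-1.4  0.6 -0.7] w0.0557 q [-0.35  0.76  0.24  1.05  0.   -0.41]
lin [-0.0005, 0.0011, -0.0017] rot [-0.1, -0.1, 0.3]
```

View pics/s35.png

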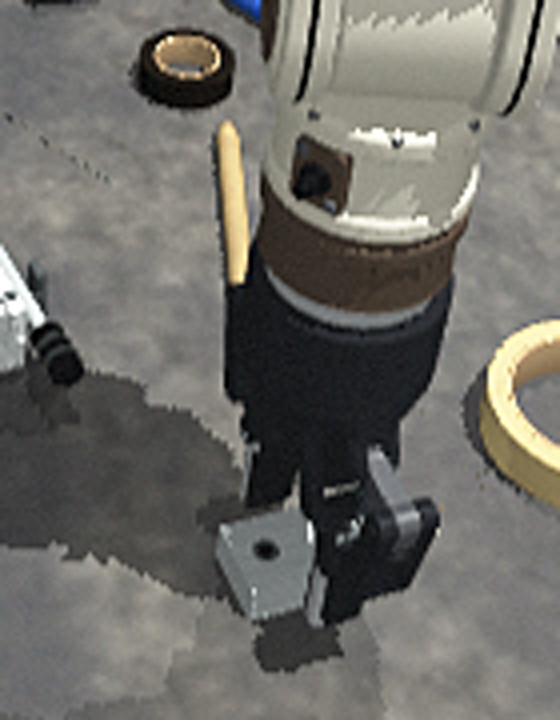

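{"api": "jog_arm", "payload": {"jaw": [0.6,0.8,1,1,1,1,1,1], "linear": [[0,0.001,0],[0,0.001,0],[0,0.001,0],[0,0.001,0],[0,0.001,0],[0,0.001,0],[0,0.001,0],[0,0.001,0]], "delta_rot": [[0,0,0],[0,0,0],[0,0,0],[0,0,0],[0,0,0],[0,0,0],[0,0,0],[0,0,0]]}}

```text
clock: 36.25
eef_pos: [0.6431, -0.236, 0.0253]
tool_rot: [0.687, 0.727, 0.0, 0.001]
ft_force: [1.0, -0.0, 3.3]
grip_width: 0.0342
```

{"api": "jog_arm", "payload": {"jaw": [1,1,1,1,1,1,1,1], "linear": [[0,0,-0.003],[0,0,-0.01],[0,0,-0.025],[0,0,-0.045],[0,0,-0.065],[0,0,-0.085],[0,0,-0.105],[0,0,-0.125]], "delta_rot": [[0,0,0],[0,0,0],[0,0,0],[0,0,0],[0,0,0],[0,0,0],[0,0,0],[0,0,0]]}}

```text
clock: 36.92
eef_pos: [0.642, -0.2356, 0.1503]
tool_rot: [0.687, 0.727, -0.0, -0.001]
ft_force: [-0.4, 0.3, -2.3]
grip_width: 0.0338
```

Run:
```python
from h import *
p,d=bot.camera("side");save("s36",p,(320,100,460,360),3)
p,d=bot.camera("top")
for q in [(246,315),(265,416),(388,263),(408,364),(537,232),(558,333)]:
    u=dark(p,np.array(q)/7+[155,190],3); w=ray("top",u,.024)[0,:2]-BC; c,s=np.cos(BY),np.sin(BY); print((np.array([w[0]*c+w[1]*s,-w[0]*s+w[1]*c])*1000).round(1))
plan((*B(-3,0),.15,103.8))
```

```text
[12.  50.4]
[-24.   50.2]
[17.8 -0.5]
[-18.1  -0.4]
[ 15.6 -52.1]
[-20.2 -51.8]
t37.0 tcp [ 0.6446 -0.2366  0.1541] psi93.2 zax [ 0.007 -0.003 -1.   ] F [ 0.7  0.2 -0.5] w0.0343 q [-0.35  0.66  0.41  1.32 -0.   -0.41]
lin [0.5464, -0.0993, 0.0018] rot [0.4, 0.2, -10.6]
```

View pics/s36.png

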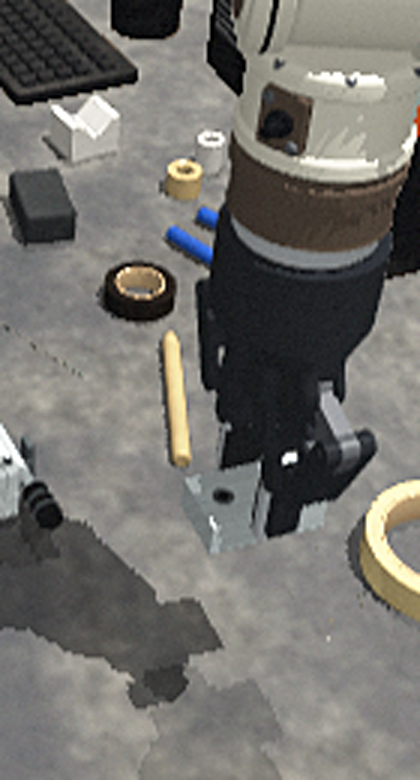

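{"api": "jog_arm", "payload": {"jaw": [1,1,1,1,1,1,1,1], "linear": [[0.03,-0.005,0],[0.065,-0.012,0],[0.103,-0.019,0],[0.141,-0.026,0],[0.179,-0.033,0],[0.217,-0.04,0],[0.255,-0.047,0],[0.293,-0.054,0]], "delta_rot": [[0,0,-1],[0,0,-2],[0,0,-4],[0,0,-6],[0,0,-8],[0,0,-10],[0,0,-10.6],[0,0,-10.6]]}}

```text
clock: 37.68
eef_pos: [0.5702, 0.0552, 0.148]
tool_rot: [0.617, 0.787, -0.001, -0.001]
ft_force: [-0.1, 1.2, -2.1]
grip_width: 0.0343
```

Run:
```python
from h import *
plan((*B(-1,0),.15,103.8))
```

```text
t37.7 tcp [0.5702 0.0552 0.148 ] psi103.9 zax [-0.003 -0.    -1.   ] F [-0.1  1.2 -2.1] w0.0343 q [ 0.1   0.45  0.03  1.16  0.   -0.15]
lin [0.2542, 0.0074, -0.0019] rot [-0.2, -0.0, 0.1]
```

{"api": "jog_arm", "payload": {"jaw": [1,1,1,1,1,1,1,1], "linear": [[0.038,0.001,0],[0.076,0.002,0],[0.114,0.003,0],[0.152,0.005,0],[0.19,0.006,0],[0.228,0.007,0],[0.25,0.0075,0],[0.25,0.0075,0]], "delta_rot": [[0,0,0],[0,0,0],[0,0,0],[0,0,0],[0,0,0],[0,0,0],[0,0,0],[0,0,0]]}}

```text
clock: 38.35
eef_pos: [0.5171, 0.3027, 0.1478]
tool_rot: [0.614, 0.789, -0.0, -0.001]
ft_force: [1.0, 0.3, -1.6]
grip_width: 0.0342
```

Run:
```python
from h import *
p,d=bot.camera("side");save("s37",p,(200,20,340,200),4)
plan((*B(-1,0),.065,103.8),(*B(-1,0),.0505,103.8))
```

```text
t38.4 tcp [0.5177 0.3003 0.1478] psi104.1 zax [-0.002 -0.001 -1.   ] F [-0.4  0.2 -2.1] w0.0344 q [0.53 0.49 0.11 1.19 0.   0.28]
lin [0.0037, -0.0001, 0.0828] rot [-0.1, 0.0, 0.3]
lin [0.0037, -0.0001, 0.0973] rot [-0.1, 0.0, 0.3]
```

View pics/s37.png

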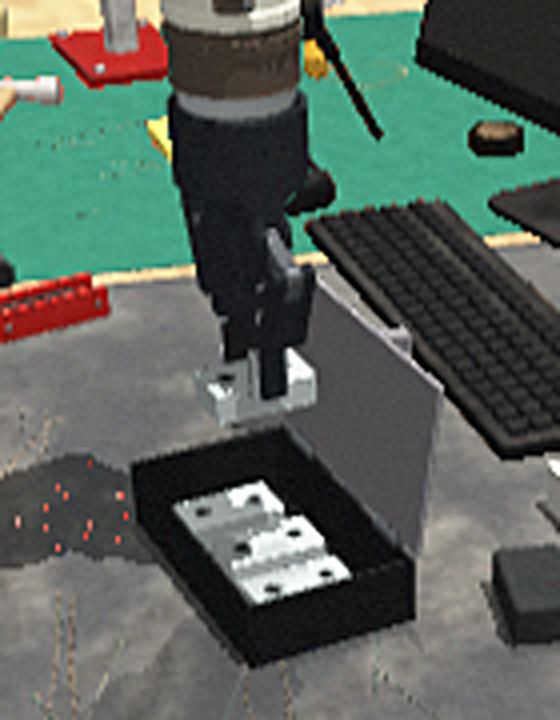

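{"api": "jog_arm", "payload": {"jaw": [1,1,1,1,1,1,1,1], "linear": [[0.003,0,0.015],[0.003,0,0.035],[0.003,0,0.055],[0.003,0,0.07],[0.003,0,0.08],[0.003,0,0.085],[0.003,0,0.085],[0.003,0,0.085]], "delta_rot": [[0,0,0],[0,0,0],[0,0,0],[0,0,0],[0,0,0],[0,0,0],[0,0,0],[0,0,0]]}}

```text
clock: 39.07
eef_pos: [0.5191, 0.3007, 0.0648]
tool_rot: [0.617, 0.787, 0.0, 0.0]
ft_force: [-0.7, 0.0, -1.2]
grip_width: 0.034
```

Run:
```python
from h import *
p,d=bot.camera("side");save("s38",p,(200,20,340,200),4)
plan((*B(-1,0),.0505,103.8))
```

```text
t39.1 tcp [0.5195 0.3011 0.0654] psi103.8 zax [ 0.001  0.001 -1.   ] F [-0.1  0.2 -1.7] w0.0343 q [ 0.53  0.57  0.    1.   -0.    0.28]
lin [0.0033, -0.0023, 0.0149] rot [0.1, -0.0, 0.0]
```

View pics/s38.png

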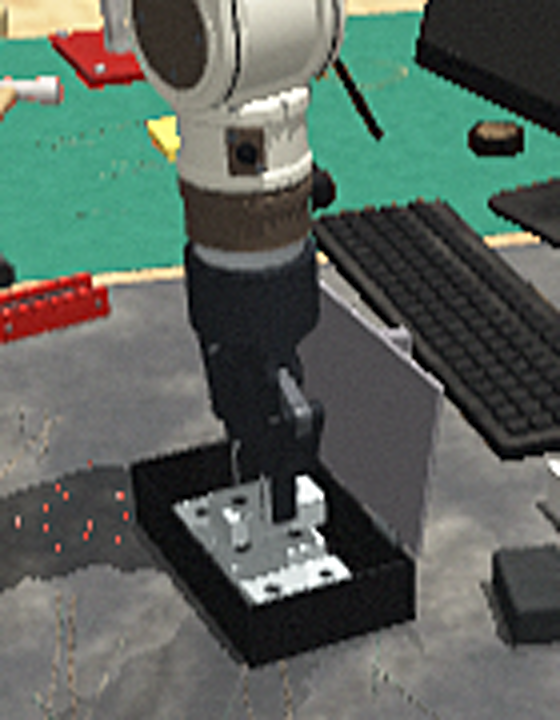

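{"api": "jog_arm", "payload": {"jaw": [1,1,1,1,1,1,1,1], "linear": [[0.003,-0.002,0.004],[0.003,-0.002,0.008],[0.003,-0.002,0.011],[0.003,-0.002,0.0135],[0.003,-0.002,0.015],[0.003,-0.002,0.0155],[0.003,-0.002,0.0155],[0.003,-0.002,0.0155]], "delta_rot": [[0,0,0],[0,0,0],[0,0,0],[0,0,0],[0,0,0],[0,0,0],[0,0,0],[0,0,0]]}}

```text
clock: 39.78
eef_pos: [0.5161, 0.3036, 0.0492]
tool_rot: [0.617, 0.787, 0.0, -0.0]
ft_force: [-0.6, -0.6, -0.3]
grip_width: 0.0339
```

Run:
```python
from h import *
p,d=bot.camera("side");save("s39",p,(200,20,340,200),4)
plan((*B(-1,0),.0505,103.8))
```

```text
t39.8 tcp [0.5161 0.3036 0.0492] psi103.9 zax [ 0.  0. -1.] F [-0.9  0.1 -0.1] w0.0345 q [ 0.53  0.58 -0.02  0.97  0.    0.29]
lin [0.0, 0.0004, -0.0013] rot [0.0, -0.0, 0.1]
```

View pics/s39.png

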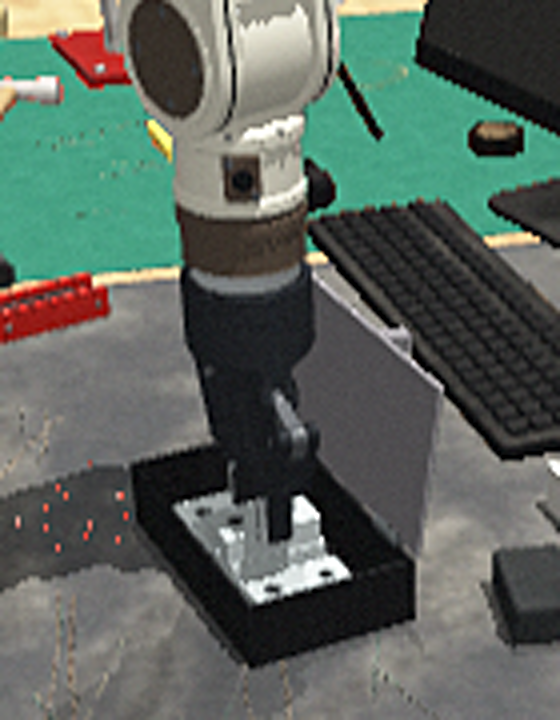

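Weight is resting on the stack, so I'll release.

{"api": "jog_arm", "payload": {"jaw": [0.75,0.5,0.46,0.46,0.46,0.46,0.46,0.46], "linear": [[0,0,0],[0,0,0],[0,0,0],[0,0,-0.01],[0,0,-0.03],[0,0,-0.06],[0,0,-0.1],[0,0,-0.14]], "delta_rot": [[0,0,0],[0,0,0],[0,0,0],[0,0,0],[0,0,0],[0,0,0],[0,0,0],[0,0,0]]}}

```text
clock: 40.5
eef_pos: [0.5155, 0.3031, 0.1906]
tool_rot: [0.617, 0.787, -0.001, -0.0]
ft_force: [0.7, 0.8, 0.2]
grip_width: 0.046
```

Run:
```python
from h import *
p,d=bot.camera("side");save("s40",p,(200,20,340,200),4);np.save("pics/s40d.npy",d);np.save("pics/s40p.npy",p)
P=cloud("side",d); print(P[20+495//4,200+215//4],)
st()
```

```text
[0.49368856 0.37077466 0.02219274]
t40.5 tcp [0.5196 0.3056 0.201 ] psi103.9 zax [ 0.013  0.008 -1.   ] F [2.4 1.2 6.2] w0.0463 q [ 0.53  0.46  0.19  1.29 -0.    0.29]
```

View pics/s40.png

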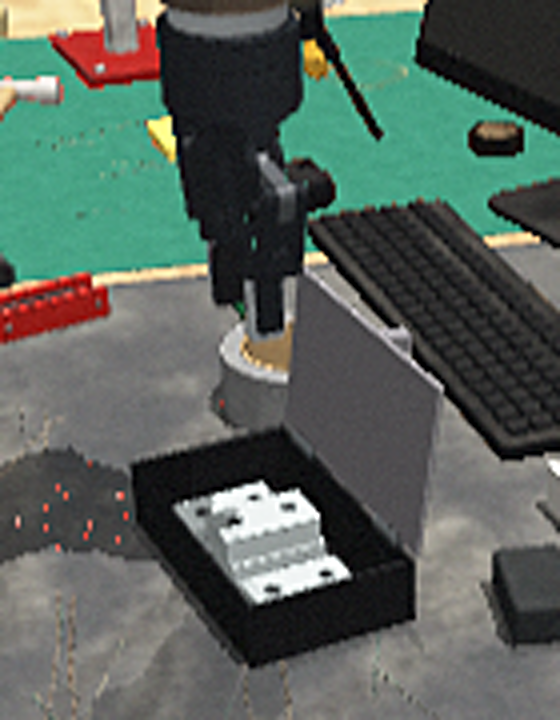

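Run:
```python
from h import *
plan((.6223,.333,.21,103.8),(.6223,.333,.1324,103.8))
d=np.load("pics/s40d.npy");P=cloud("side",d)
# lid plane
q=P[20+330//4:20+480//4, 200+310//4:200+400//4].reshape(-1,3); q=q[np.isfinite(q).all(1)]
c,s=np.cos(BY),np.sin(BY); w=q[:,:2]-BC; bx=w[:,0]*c+w[:,1]*s
A=np.polyfit(q[:,2],bx,1); print("lid bx=",A, "angle",np.pi/2+np.arctan(A[0]))
```

```text
t40.5 tcp [0.5196 0.3056 0.201 ] psi103.9 zax [ 0.013  0.008 -1.   ] F [2.4 1.2 6.2] w0.0463 q [ 0.53  0.46  0.19  1.29 -0.    0.29]
lin [0.0021, 0.1064, -0.0074] rot [0.8, -0.2, 0.1]
lin [0.0018, 0.1053, 0.0702] rot [0.8, -0.2, 0.1]
lid bx= [0.14844386 0.05126501] angle 1.718164027658541
```

Run:
```python
from h import *
print(B(94,0)); plan((*B(94,0),.21,103.8),(*B(94,0),.135,103.8))
```

```text
[0.60878662 0.32642215]
t40.5 tcp [0.5196 0.3056 0.201 ] psi103.9 zax [ 0.013  0.008 -1.   ] F [2.4 1.2 6.2] w0.0463 q [ 0.53  0.46  0.19  1.29 -0.    0.29]
lin [-0.0011, 0.0917, -0.0076] rot [0.8, -0.2, 0.1]
lin [-0.0014, 0.0907, 0.0673] rot [0.8, -0.2, 0.1]
```

{"api": "jog_arm", "payload": {"jaw": [0.5,0.5,0.5,0.5,0.5,0.5,0.5,0.5], "linear": [[0,0,-0.02],[0,0.02,-0.02],[0,0.05,-0.02],[0,0.08,-0.02],[0,0.092,-0.02],[0,0.092,-0.01],[0,0.092,-0.01],[0,0.092,-0.01]], "delta_rot": [[0,0,0],[0,0,0],[0,0,0],[0,0,0],[0,0,0],[0,0,0],[0,0,0],[0,0,0]]}}

```text
clock: 41.22
eef_pos: [0.604, 0.3251, 0.1979]
tool_rot: [0.617, 0.787, -0.001, -0.001]
ft_force: [-0.1, -0.1, -0.2]
grip_width: 0.0426
```

Run:
```python
from h import *
p,d=bot.camera("side");save("s41",p,(220,0,340,160),5)
plan((*B(94,0),.135,103.8))
```

```text
t41.3 tcp [0.6041 0.3252 0.1987] psi103.9 zax [-0.002 -0.001 -1.   ] F [ 0.3 -0.1  0.1] w0.0429 q [0.49 0.65 0.51 1.43 0.   0.25]
lin [0.0001, 0.0049, 0.0637] rot [-0.1, 0.0, 0.1]
```

View pics/s41.png

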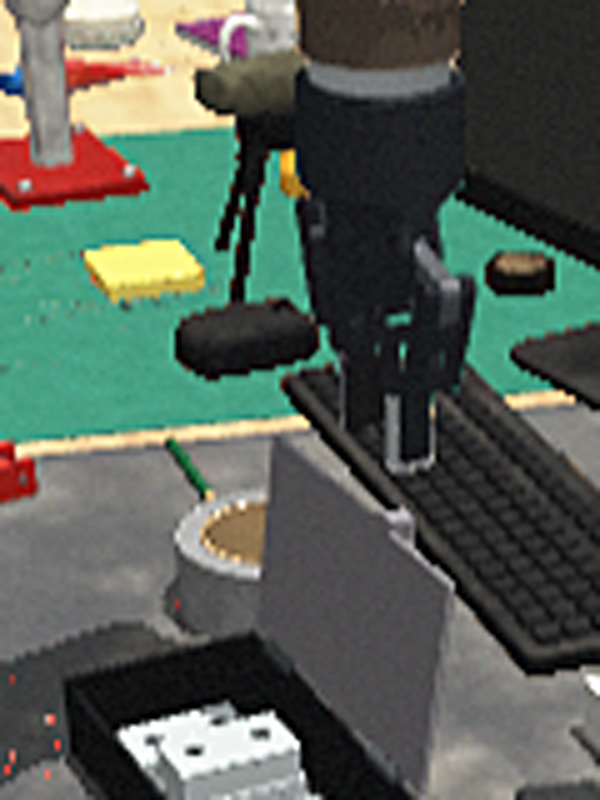

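{"api": "jog_arm", "payload": {"jaw": [0.5,0.5,0.5,0.5,0.5,0.5,0.5,0.5], "linear": [[0,0.005,0],[0,0.005,0.015],[0,0.005,0.03],[0,0.005,0.045],[0,0.005,0.057],[0,0.005,0.063],[0,0.005,0.063],[0,0.005,0.063]], "delta_rot": [[0,0,0],[0,0,0],[0,0,0],[0,0,0],[0,0,0],[0,0,0],[0,0,0],[0,0,0]]}}

```text
clock: 41.93
eef_pos: [0.6102, 0.3269, 0.1367]
tool_rot: [0.617, 0.787, 0.0, 0.0]
ft_force: [0.5, 0.3, 0.2]
grip_width: 0.0424
```

{"api": "jog_arm", "payload": {"jaw": [0.7,0.9,1,1,1,1,1,1], "linear": [[0,0,0],[0,0,0],[0,0,0],[0,0,0],[0,0,0],[0,0,0],[0,0,0],[0,0,0]], "delta_rot": [[0,0,0],[0,0,0],[0,0,0],[0,0,0],[0,0,0],[0,0,0],[0,0,0],[0,0,0]]}}

```text
clock: 42.6
eef_pos: [0.6103, 0.3301, 0.1379]
tool_rot: [0.616, 0.788, 0.003, -0.001]
ft_force: [-0.8, 7.3, 1.6]
grip_width: 0.0105
```

```bash
cat > arc.py <<'E'
from h import *
p,d=bot.camera("side");save("s42",p,(220,0,340,160),5)
o,M=st()
g=o["eef_pos"][:2]-BC; c,s=np.cos(BY),np.sin(BY); bx=g[0]*c+g[1]*s; z=o["eef_pos"][2]
H=np.array([.055,.045]); v=np.array([bx,z])-H; r=np.hypot(*v); a0=np.arctan2(v[1],-v[0]); print(bx,r,a0)
ex=np.array([c,s,0])
for th in np.arange(.1,1.85,.1):
    a=a0-th; dx=(-r*np.cos(a)-v[0]); dz=r*np.sin(a)-v[1]
    print(round(th,2),(M.T@(ex*dx+np.array([0,0,dz]))).round(4).tolist())
E
python3 arc.py
```

```text
t42.6 tcp [0.6103 0.3301 0.1379] psi104.0 zax [ 0.002  0.006 -1.   ] F [-1.6  5.8  2.1] w0.0109 q [0.49 0.69 0.42 1.3  0.   0.25]
0.09636302008069714 0.1016627473497553 1.989815924517255
0.1 [0.0001, -0.0095, -0.0037]
0.2 [0.0001, -0.0193, -0.0064]
0.3 [0.0001, -0.0293, -0.0082]
0.4 [0.0002, -0.0394, -0.0089]
0.5 [0.0002, -0.0496, -0.0086]
0.6 [0.0002, -0.0596, -0.0073]
0.7 [0.0003, -0.0695, -0.005]
0.8 [0.0003, -0.0792, -0.0018]
0.9 [0.0003, -0.0884, 0.0025]
1.0 [0.0003, -0.0972, 0.0076]
1.1 [0.0003, -0.1054, 0.0136]
1.2 [0.0003, -0.113, 0.0203]
1.3 [0.0002, -0.1199, 0.0278]
1.4 [0.0002, -0.126, 0.0359]
1.5 [0.0002, -0.1312, 0.0446]
1.6 [0.0002, -0.1356, 0.0538]
1.7 [0.0001, -0.139, 0.0634]
1.8 [0.0001, -0.1414, 0.0732]
```

View pics/s42.png

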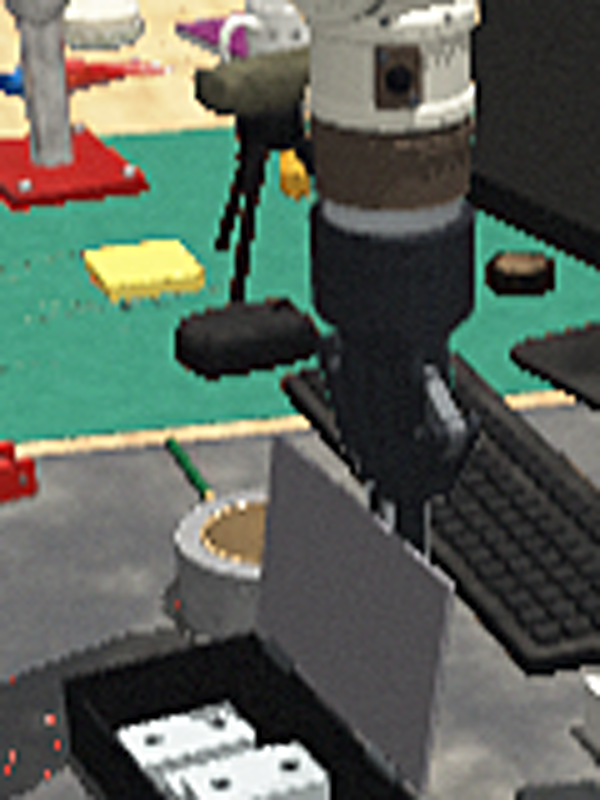

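Run:
```python
from h import *
p,d=bot.camera("side");save("s43",p,(225,130,320,200),8)
p,d=bot.camera("top");save("t43",p,(155,170,275,275),6)
```

```text
(no output)
```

View pics/s43.png

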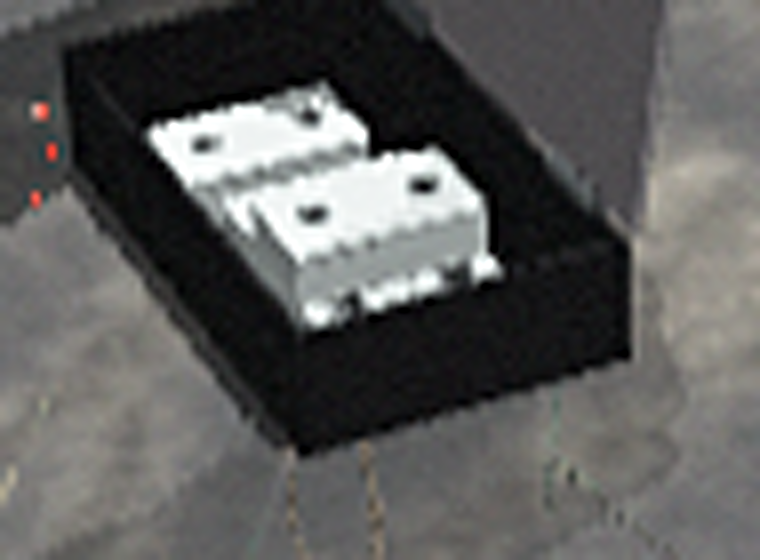

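View pics/t43.png

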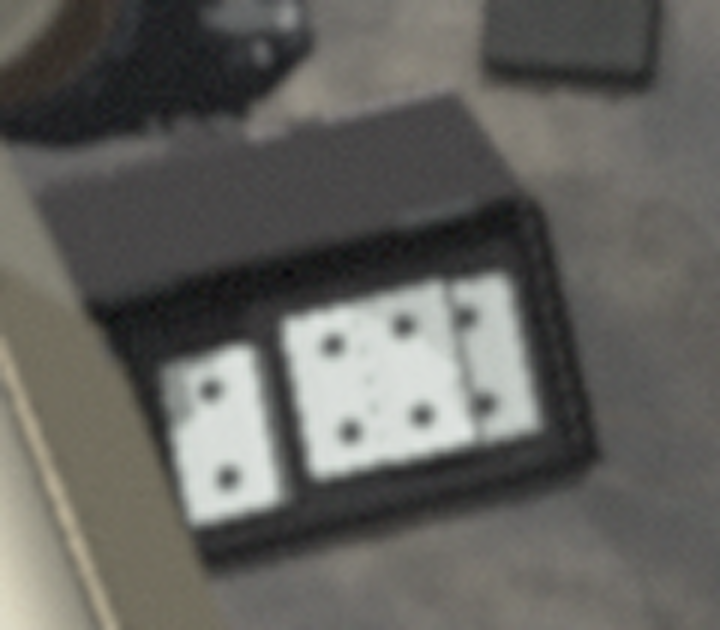

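The spare was nudged about 3 cm in -y. It now lies flat across the middle and right inserts, still inside the box, so I'll close the lid.

{"api": "jog_arm", "payload": {"jaw": [1,1,1,1,1,1,1,1], "linear": [[0,-0.0095,-0.0037],[0,-0.0193,-0.0064],[0,-0.0293,-0.0082],[0,-0.0394,-0.0089],[0,-0.0496,-0.0086],[0,-0.0596,-0.0073],[0,-0.0695,-0.005],[0,-0.0792,-0.0018]], "delta_rot": [[0,0,0],[0,0,0],[0,0,0],[0,0,0],[0,0,0],[0,0,0],[0,0,0],[0,0,0]]}}

```text
clock: 43.42
eef_pos: [0.5384, 0.312, 0.1405]
tool_rot: [0.616, 0.788, 0.008, 0.003]
ft_force: [10.4, 8.9, -6.4]
grip_width: 0.0105
```

{"api": "jog_arm", "payload": {"jaw": [1,1,1,1,1,1,1,1], "linear": [[0,-0.0092,0.0043],[0,-0.018,0.0094],[0,-0.0262,0.0154],[0,-0.0338,0.0221],[0,-0.0407,0.0296],[0,-0.0468,0.0377],[0,-0.052,0.0464],[0,-0.0564,0.0556]], "delta_rot": [[0,0,0],[0,0,0],[0,0,0],[0,0,0],[0,0,0],[0,0,0],[0,0,0],[0,0,0]]}}

```text
clock: 44.08
eef_pos: [0.4823, 0.2978, 0.0862]
tool_rot: [0.616, 0.788, 0.006, 0.001]
ft_force: [0.1, 3.7, 6.3]
grip_width: 0.0112
```

Run:
```python
from h import *
p,d=bot.camera("side");save("s44",p,(220,40,340,200),5)
st()
```

```text
t44.1 tcp [0.4811 0.2975 0.084 ] psi104.0 zax [ 0.008  0.007 -1.   ] F [ 3.3  7.3 -0.2] w0.0105 q [ 0.55  0.48 -0.09  0.99  0.    0.31]
```

View pics/s44.png

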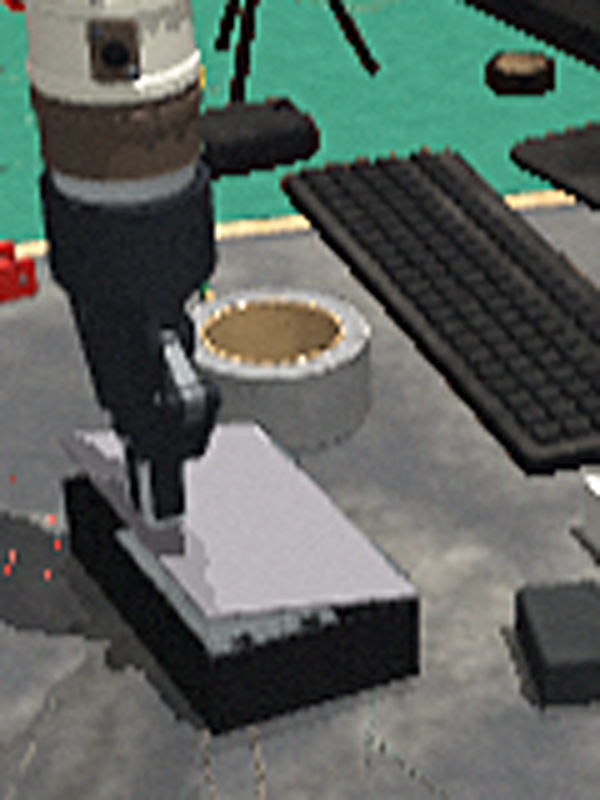

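{"api": "jog_arm", "payload": {"jaw": [1,1,1,1,1,1,1,1], "linear": [[0,-0.001,0.003],[0,-0.002,0.006],[0,-0.003,0.009],[0,-0.0035,0.012],[0,-0.004,0.015],[0,-0.004,0.017],[0,-0.004,0.019],[0,-0.004,0.019]], "delta_rot": [[0,0,0],[0,0,0],[0,0,0],[0,0,0],[0,0,0],[0,0,0],[0,0,0],[0,0,0]]}}

```text
clock: 44.8
eef_pos: [0.4754, 0.296, 0.067]
tool_rot: [0.616, 0.788, 0.003, -0.001]
ft_force: [-6.5, 2.5, 13.4]
grip_width: 0.0109
```

Run:
```python
from h import *
p,d=bot.camera("side");save("s45",p,(220,40,340,200),5)
st()
```

```text
t44.9 tcp [0.4754 0.296  0.067 ] psi104.0 zax [ 0.003  0.006 -1.   ] F [-6.1  2.3 12.9] w0.0109 q [ 0.56  0.49 -0.12  0.95  0.    0.31]
```

View pics/s45.png

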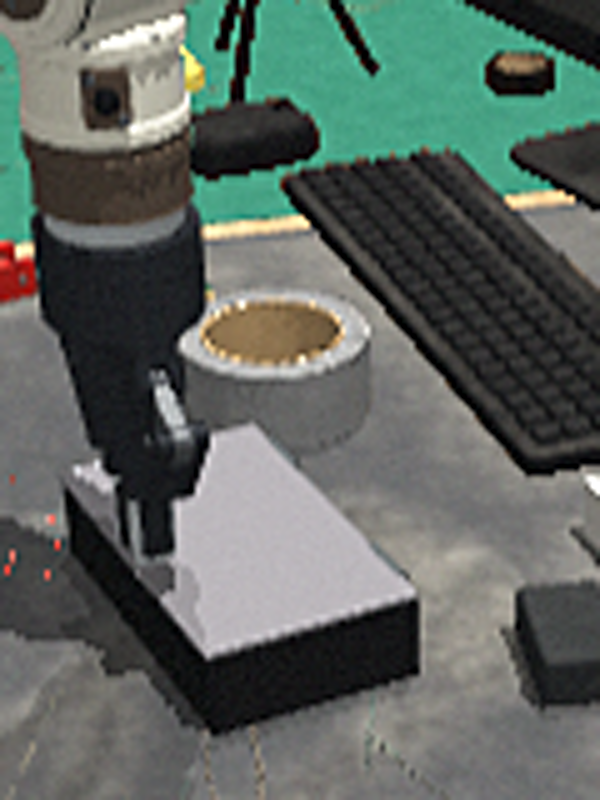

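{"api": "jog_arm", "payload": {"jaw": [1,0.8,0.6,0.5,0.5,0.5,0.5,0.5], "linear": [[0,0,0.002],[0,0,0.001],[0,0,0],[0,0,0],[0,0,-0.02],[0,0,-0.05],[0,0,-0.09],[0,0,-0.13]], "delta_rot": [[0,0,0],[0,0,0],[0,0,0],[0,0,0],[0,0,0],[0,0,0],[0,0,0],[0,0,0]]}}

```text
clock: 45.52
eef_pos: [0.4739, 0.2925, 0.1935]
tool_rot: [0.617, 0.787, -0.002, -0.0]
ft_force: [1.0, -0.2, 0.1]
grip_width: 0.0427
```

{"api": "jog_arm", "payload": {"jaw": [0.5,0.5,0.5,0.5,0.5,0.5,0.5,0.5], "linear": [[-0.03,-0.015,0],[-0.07,-0.03,0],[-0.11,-0.045,0],[-0.15,-0.06,0],[-0.19,-0.07,0],[-0.23,-0.08,0],[-0.25,-0.08,0],[-0.25,-0.08,0]], "delta_rot": [[0,0,0],[0,0,0],[0,0,0],[0,0,0],[0,0,0],[0,0,0],[0,0,0],[0,0,0]]}}

```text
clock: 46.18
eef_pos: [0.4572, 0.0273, 0.1935]
tool_rot: [0.619, 0.785, -0.001, 0.001]
ft_force: [-0.0, 1.0, 0.4]
grip_width: 0.0423
```

Run:
```python
from h import *
st()
p,d=bot.camera("side");save("s46",p,(200,60,440,320),3);P=cloud("side",d)
p2,d2=bot.camera("top");save("t46",p2,(140,130,460,290),2.5);T=cloud("top",d2)
c,s=np.cos(BY),np.sin(BY)
for nm,Q in (("side",P),("top",T)):
    q=Q.reshape(-1,3); q=q[np.isfinite(q).all(1)]; w=q[:,:2]-BC; bx=w[:,0]*c+w[:,1]*s; by=-w[:,0]*s+w[:,1]*c
    k=(abs(by)<80)&(abs(bx)<48)&(q[:,2]>.035)&(q[:,2]<.065)&~((abs(by)<15)&(bx<-25))
    A=np.polyfit(bx[k],q[k,2],1); print(nm,k.sum(),A,"angle",-np.arctan(A[0]))
```

```text
t46.2 tcp [0.4572 0.0273 0.1935] psi103.5 zax [ 0.001 -0.002 -1.   ] F [-0.   1.   0.4] w0.0423 q [ 0.06  0.19 -0.21  1.17 -0.   -0.17]
side 8593 [0.00429418 0.04800722] angle -0.004294155619037387
top 7605 [0.00365514 0.04876408] angle -0.0036551243070561345
```

View pics/s46.png

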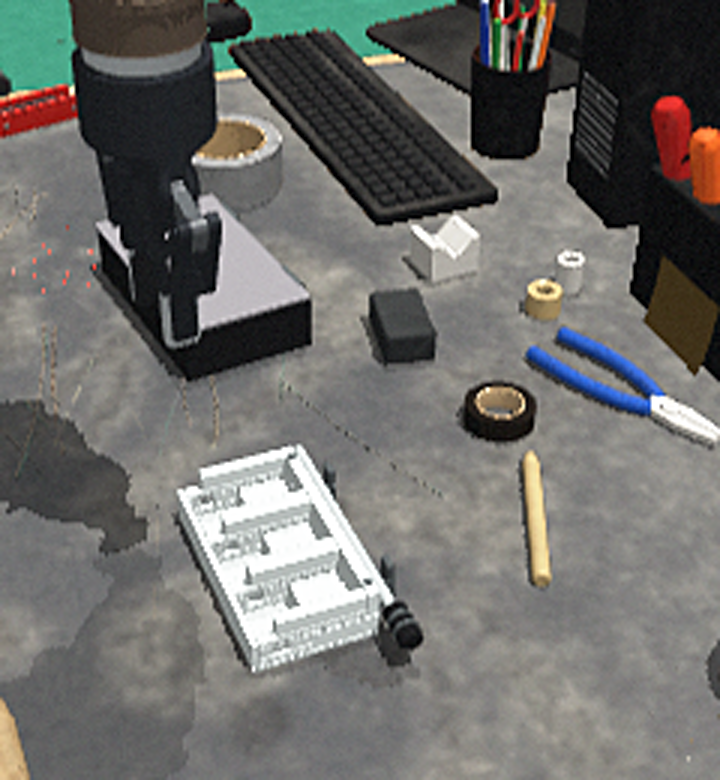

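View pics/t46.png

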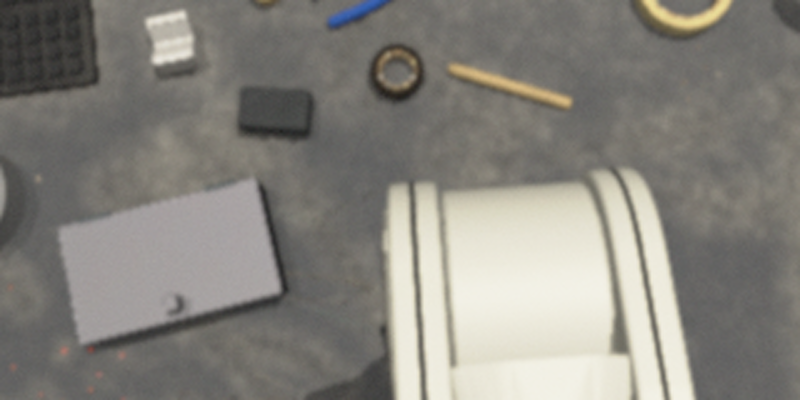

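```bash
python3 -c "
from workcell import bot
print(bot.job_done())"
```

```text
the job is handed in; nothing more can be done
None
```

I handed the job in at about 46 s of robot time. The nest is empty, all four inserts are in the box, the lid is shut and the pin is parked in the forks. The robot gives no verdict, so the results below come from my own camera checks.

- **Pin:** drawn out by the knob and laid in both forks. It measured nest x of about 46 mm and y of about -1 mm. In the last side picture the knob was at the same pixels as after parking.
- **Lid:** opened by the tab; the opened lid measured about 1.72 rad. Shut again, it measured about 0.004 rad from flat in both cameras, within the error.
- **Inserts:** the three seated ones were tipped, lifted out and laid flat side by side in the box. I stacked the spare on the middle one.
- **Knock to the spare:** after I released it, the spare was knocked about 3 cm along the box. It came to rest level across the middle and right-hand inserts, inside the box. I left it there and closed the lid over it.
- **Not checked:** I could not see inside the box once the lid was shut.
- **Other things:** roll, drift and sanding block look unmoved in the last pictures.
- **Disagreements between measurements:** my box position estimates differed by a few millimetres between views, and the press on each insert read 9 to 12 N rather than under 10 N. Neither caused a visible problem.

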